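Stack bush blanks in the row clamp

TASK

Stack all the brass bush blanks from the rubber mat in the row clamp as a pyramid: lay three side by side on the clamp's bed between the cheeks, turn the T-handle clockwise, half turn by half turn, until the sliding cheek is fully home against the row, and saddle the remaining blanks into the gaps on top (a sixth one goes on the very top). All must lie parallel along the clamp with their ends about level with one another, centred on the bed; leave the bell and the ball dolly behind the work where they stand.

Things in the scene. Friction and masses are not known exactly. Their poses are not given: they have to be found in the camera images.
- row_clamp: steel clamp fixed to the worktop. Origin on the worktop under the inner face of the fixed cheek, z up; x runs along the blanks as they must lie, y along the row from the fixed cheek (inner face y = 0) to the sliding cheek and the T-handle. Base plate 110 mm wide in x, 8 mm thick. Cheeks 44 mm wide in x, tops 62 mm above the worktop. Axes of bottom, second and top layer: 45, 74, 104 mm up.
- bed (a point): middle of the bed between the cheeks, on its top, 28 mm above the worktop, at y = 51 mm of the clamp; axes as the clamp's. The bed is a flat block 110 mm wide in x (-55 to 55), so that fingers also find room over it at the ends of the blanks. Bottom-row axes end at y = -34, 0, 34 mm from here.
- tee (a joint): turn of the T-handle on its vertical spindle, rad: 0 with the cheek fully open, grows clockwise seen from above, 17.28 at the stop (cheek home). Starts from 0 to 8, stays where it is left, needs about 0.12 N m.
- tee_bar (a point): middle of the T-handle's bar, 95 mm above the worktop, at y = 235 mm of the clamp; its x lies along the bar and turns with it, z up. Bar 12 mm round, 140 mm between the centres of its 20 mm end balls, hub 13 mm radius: grip it from above 25 to 55 mm from the middle. Gearbox below (56 x 56 mm) ends 54 mm, the spindle collar (30 mm across) 64 mm above the worktop.
- cheek (a joint): travel of the sliding cheek, m: 0 fully open (inner face at y = 124.6 mm of the clamp), 0.022 home (102.6 mm, where three blanks just fit). Driven by the T-handle only, 8 mm a turn; it cannot be pushed.
- mat: rubber mat on which the blanks start, fixed, 180 mm (its x) by 340 mm (its y), 3 mm thick; a rim 6 mm wide and 22 mm high along its front and back edges (x = -87 and 87 mm). Origin under its middle.
- bell_e: bystander: brazed cow bell standing behind the work, 72 x 116 x 103 mm, origin under its middle
- ball_dolly: bystander: steel ball on a short foot, 62 mm across, 87 mm high, origin under its middle
- bush0: bush blank, one of four to six all alike: plain brass cylinder with a recess bored in each end, 34 mm diameter, 60 mm long, about 0.2 kg, at first lying on a rubber mat 3 mm thick with 22 mm high rims in front and behind (axis 20 mm up). Origin at its centre, x along its length. Grip it by its end faces: neighbours leave no room for fingers. Rolls when pushed. Absent in some starts.
- bush1: bush blank, one of four to six all alike: plain brass cylinder with a recess bored in each end, 34 mm diameter, 60 mm long, about 0.2 kg, at first lying on a rubber mat 3 mm thick with 22 mm high rims in front and behind (axis 20 mm up). Origin at its centre, x along its length. Grip it by its end faces: neighbours leave no room for fingers. Rolls when pushed. Absent in some starts.
- bush2: bush blank, one of four to six all alike: plain brass cylinder with a recess bored in each end, 34 mm diameter, 60 mm long, about 0.2 kg, at first lying on a rubber mat 3 mm thick with 22 mm high rims in front and behind (axis 20 mm up). Origin at its centre, x along its length. Grip it by its end faces: neighbours leave no room for fingers. Rolls when pushed. Absent in some starts.
- bush3: bush blank, one of four to six all alike: plain brass cylinder with a recess bored in each end, 34 mm diameter, 60 mm long, about 0.2 kg, at first lying on a rubber mat 3 mm thick with 22 mm high rims in front and behind (axis 20 mm up). Origin at its centre, x along its length. Grip it by its end faces: neighbours leave no room for fingers. Rolls when pushed. Absent in some starts.
- bush4: bush blank, one of four to six all alike: plain brass cylinder with a recess bored in each end, 34 mm diameter, 60 mm long, about 0.2 kg, at first lying on a rubber mat 3 mm thick with 22 mm high rims in front and behind (axis 20 mm up). Origin at its centre, x along its length. Grip it by its end faces: neighbours leave no room for fingers. Rolls when pushed. Absent in some starts.
- bush5: bush blank, one of four to six all alike: plain brass cylinder with a recess bored in each end, 34 mm diameter, 60 mm long, about 0.2 kg, at first lying on a rubber mat 3 mm thick with 22 mm high rims in front and behind (axis 20 mm up). Origin at its centre, x along its length. Grip it by its end faces: neighbours leave no room for fingers. Rolls when pushed. Absent in some starts.
There are look-alikes about, which are no part of the job. What is shaped like the bush2 but green is not meant.

How it is judged (in metres and radians):
At the end, for the whole second after the job is handed in: The T-handle is within 0.68 rad of its stop, and every blank rests in the clamp, its axis within about 5 mm of a layer's height (45, 74, 104 mm), its centre between the cheeks and within 12 mm of the bed's middle along its length, its axis within 0.15 rad of the clamp's x axis (value of joint tee above 16.6 rad and x of bush0 in the frame of row_clamp between -0.012 and 0.012 m and y of bush0 in the frame of row_clamp between 0.012 and 0.092 m and (z of bush0 in the frame of row_clamp between 0.041 and 0.049 m or z of bush0 in the frame of row_clamp between 0.069 and 0.079 m or z of bush0 in the frame of row_clamp between 0.098 and 0.109 m) and angle between the x axis of each of bush0, bush1, bush2, bush3, bush4, bush5 and the x axis of row_clamp, either way round below 0.15 rad and linear speed of each of bush0, bush1, bush2, bush3, bush4, bush5 below 0.02 m/s and x of bush1 in the frame of row_clamp between -0.012 and 0.012 m and y of bush1 in the frame of row_clamp between 0.012 and 0.092 m and (z of bush1 in the frame of row_clamp between 0.041 and 0.049 m or z of bush1 in the frame of row_clamp between 0.069 and 0.079 m or z of bush1 in the frame of row_clamp between 0.098 and 0.109 m) and x of bush2 in the frame of row_clamp between -0.012 and 0.012 m and y of bush2 in the frame of row_clamp between 0.012 and 0.092 m and (z of bush2 in the frame of row_clamp between 0.041 and 0.049 m or z of bush2 in the frame of row_clamp between 0.069 and 0.079 m or z of bush2 in the frame of row_clamp between 0.098 and 0.109 m) and x of bush3 in the frame of row_clamp between -0.012 and 0.012 m and y of bush3 in the frame of row_clamp between 0.012 and 0.092 m and (z of bush3 in the frame of row_clamp between 0.041 and 0.049 m or z of bush3 in the frame of row_clamp between 0.069 and 0.079 m or z of bush3 in the frame of row_clamp between 0.098 and 0.109 m) and x of bush4 in the frame of row_clamp between -0.012 and 0.012 m and y of bush4 in the frame of row_clamp between 0.012 and 0.092 m and (z of bush4 in the frame of row_clamp between 0.041 and 0.049 m or z of bush4 in the frame of row_clamp between 0.069 and 0.079 m or z of bush4 in the frame of row_clamp between 0.098 and 0.109 m) and x of bush5 in the frame of row_clamp between -0.012 and 0.012 m and y of bush5 in the frame of row_clamp between 0.012 and 0.092 m and (z of bush5 in the frame of row_clamp between 0.041 and 0.049 m or z of bush5 in the frame of row_clamp between 0.069 and 0.079 m or z of bush5 in the frame of row_clamp between 0.098 and 0.109 m)); the robot touches nothing.
It fails at once if the cow bell is moved by more than 3 cm (distance of bell_e from where it was at the start of the episode above 0.03 m).
It fails at once if the ball dolly is moved by more than 3 cm (distance of ball_dolly from where it was at the start of the episode above 0.03 m).
Of bush0, bush1, bush2, bush3, bush4, bush5 only 4 to 6 are there at a start; the rules pass over those that are not, and their reading is None.
At some moment in a run one of bush0, bush1, bush2, bush3, bush4, bush5 may be knocked a few centimetres aside while the robot is not near it.
Once in a run the grip may slacken for a moment while it holds something.
It also fails if it takes over 210 s, if anything falls off the work surface, if the arm or the gripper's body presses on something with over 40 N, if the wrist force passes 120 N, or if a joint passes its speed limit or range.

ROBOT

A 6-joint arm with a two-finger parallel gripper is mounted at the origin on a cart in front of the work surface, level with it; the furniture and walls round the work are solid. World frame = base frame: x ahead of the robot, y to its left, z up, the work surface at z = 0. Lengths are in mm, angles in rad, forces in N, time in s.
With the tool pointing down it reaches from about 300 to 775 mm from the base axis. Payload 14.6 kg.
Tool frame: the origin (TCP) lies midway between the tips of the shut fingers; the grasp point (between the pads) lies 19 mm behind it; z points along the fingers, x is the direction in which the jaws open and shut, and the axes are right-handed (so a half turn about z gives the same grasp; the last joint's range is limited). The gripper opens to 85 mm and grips with 20 to 120 N. Pads are 22 mm wide; open, the fingers measure 114 mm over their backs; the gripper's body (76 mm by 85 mm) begins 54 mm behind the grasp point. The pads swing forward as they close: fully open they stand 13 mm farther back than shut.
Start: joints at [1.213, 0.3, 1.521, -0, 1.321, -0.067], TCP at [157.693, 526.899, 194.181] pointing down, gripper open.
Joint ranges: [-3.03, 3.03], [-0.79, 2.21], [0.23, 2.52], [-1.04, 4.18], [0, 3.07], [-2.55, 2.55]. Speed limits (rad/s): [2.22, 2.22, 2.57, 3.14, 3.14, 3.14].

INTERFACE

Orientations are given as a unit quaternion [w, x, y, z].
In Python, from station import arm, cams gives the robot as it stands.
- The arm moves only by the tool step_arm, never from a script. Its argument "moves" is a list that holds one entry, the list of rows, each a list of 4 numbers: the shift along the tool's x, y, z in mm, then the turn about the tool's z in rad. In form: [[[dx, dy, dz, spin], ...]]. A call has 1 to 8 rows; each row shifts and turns the pose as measured when the row begins, along the tool's axes as they then stand; what a row does not reach is not made up. A row lasts 1/8 s, in which the tool goes at most 62.5 mm and 10.7 degrees, less where a joint would pass 70% of its speed; a pose out of reach is approached as far as the arm can. A call with a gripper value outside its range is refused whole. "claw" is the opening, from -1 (shut) to 1 (fully open), set as the call begins (left out, the last holds). The fingers move at their own pace and stop on an object; "squeeze" is the grip in N (left out, the last holds). Time passes only in rows, so rows that do not move let the fingers close. It gives the time, the measured TCP pose, the force and the opening at its end, in the units of the state.
- arm.observe(): the state, without advancing time (a new reading comes with each control period).
- cams.read_camera(name): name is "scene" or "top"; returns a dict with "image" (384x512x3 uint8, blue, green, red), "z_map" (384x512 float32, mm along the optical axis (not along the pixel's ray), 0 where there is no reading), "mtx" (3x3 intrinsics, pixels), "k1" (the pictures are not rectified: a ray, as slopes to the right and down, at radius r is drawn at 1 + k1 r^2 times it, then the intrinsics apply), "rvec" (rotation vector, rad) and "tvec" (3), from world to camera coordinates, as OpenCV has them. Camera axes: x right, y down, z forward; pixel columns grow to the right and rows downward; lengths in mm; the calibration is good to about 2 mm. A picture is of the moment at which its call begins.
- arm.sign_off(): hands the job in, once; it reports no verdict.
The state is a dict: "time_s": time; "q": joint angles; "qd": joint speeds; "tau": joint torques, N m; "ee_pos": TCP position; "ee_rot": TCP orientation; "ft_force": force on the tool from outside, world axes, zero at the start; "wrist_torque": the same for the moment, N m; "gripper_width": finger opening in mm.
Only numpy, scipy, OpenCV 4.12 (cv2) and the standard library are available. Lean on these libraries where they do the work, as an engineer would, in place of code of your own. Each camera call takes 0.05 s, during which the arm holds its last target. There are 200 camera calls.

## Working session

There is one attempt and no reset: what is moved stays moved. The work goes in short steps, Python scripts to look and compute and a tool call to move; the robot and the scene stay as the last step left them, time stands still between calls to the robot, and variables do not carry over. Pictures are saved under pics/ and viewed, about 12 in all and at most 16, crops included, and the job is handed in when it is done.

Besides the shell and the picture viewer there is one more tool, called after "Call:" as name(argument=value, ...) on one line, values as JSON. step_arm: Moves the arm, as the interface text tells. Its arguments: {"type":"object","properties":{"moves":{"type":"array","items":{"type":"array","items":{"type":"array","items":{"type":"number"}}}},"claw":{"type":"number"},"squeeze":{"type":"number"}},"required":["moves"]}

```bash
ls; mkdir -p pics; cat > h.py <<'E'
import numpy as np, cv2
from station import arm, cams
def shot(n):
    d=cams.read_camera(n); return d
def cloud(d):
    K=d['mtx'];h,w=d['z_map'].shape
    R,_=cv2.Rodrigues(np.array(d['rvec'],float)); t=np.array(d['tvec'],float).ravel()
    u,v=np.meshgrid(np.arange(w),np.arange(h))
    pts=np.stack([u,v],-1).reshape(-1,1,2).astype(np.float64)
    n=cv2.undistortPoints(pts,np.array(K,float),np.array([d['k1'],0,0,0,0.])).reshape(h,w,2)
    z=d['z_map'][...,None]
    P=np.concatenate([n*z,z],-1)
    W=(P-t)@R
    W[d['z_map']<=0]=np.nan
    return W
E
python3 - <<'E'
from h import *
for n in('scene','top'):
    d=shot(n); cv2.imwrite(f'pics/{n}0.png',d['image']); np.savez(f'{n}0.npz',**d)
    R,_=cv2.Rodrigues(np.array(d['rvec'],float)); print(n,(-R.T@np.ravel(d['tvec'])).round(), R[2].round(2),d['mtx'],d['k1'])
s=arm.observe(); print(s)
E
```

```text
pics
scene [ -239. -1636.   813.] [ 0.45  0.79 -0.41] [[499.48273224   0.         255.3029628 ]
 [  0.         499.48273224 190.10238489]
 [  0.           0.           1.        ]] -0.21613446694006266
top [ 414. -239. 1910.] [ 0.06 -0.   -1.  ] [[429.9502937    0.         255.04432256]
 [  0.         429.9502937  196.49584238]
 [  0.           0.           1.        ]] 0.006504298881256994
{'time_s': 0.1, 'q': array([ 1.21344943e+00,  3.00389609e-01,  1.52151024e+00,  1.40746984e-05,
        1.32069646e+00, -6.65862101e-02]), 'qd': array([ 0.00051519, -0.00157858, -0.00094701, -0.00082122,  0.00104467,
       -0.00014341]), 'tau': array([ 1.51942764e-03, -5.44382751e+01, -3.62364864e+01, -9.53218159e-05,
        3.14475583e-03,  2.89101274e-05]), 'ee_pos': array([157.58155742, 526.68944557, 193.69600182]), 'ee_rot': array([ 2.66523041e-04,  8.02086057e-01,  5.97208260e-01, -4.25255364e-04]), 'ft_force': array([ 0.19266909, -0.23883767, -0.30376932]), 'wrist_torque': array([ 0.01361565,  0.04463659, -0.00640575]), 'gripper_width': 85.63716766617164}
```

View pics/top0.png

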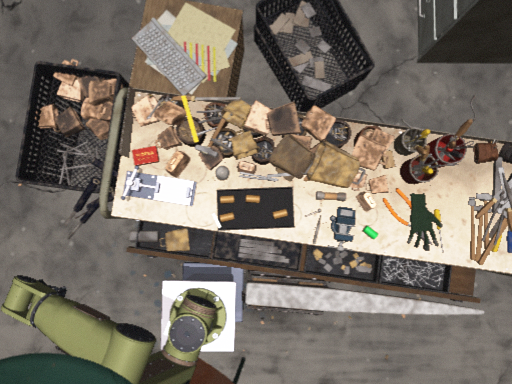

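View pics/scene0.png

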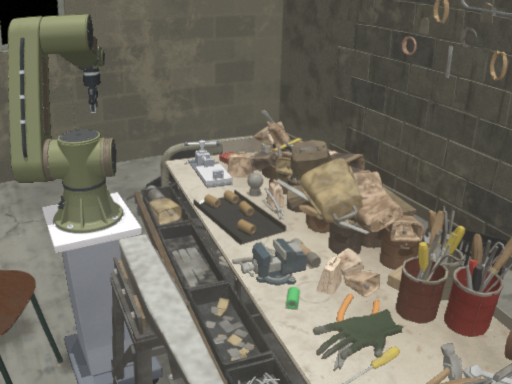

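```bash
python3 - <<'E'
from h import *
d=dict(np.load('top0.npz')); im=d['image']
a=cv2.resize(im[150:260,105:355],None,fx=3.2,fy=3.2,interpolation=cv2.INTER_CUBIC)
s=np.load('scene0.npz')['image']
b=cv2.resize(s[130:250,160:320],None,fx=3.2,fy=3.2,interpolation=cv2.INTER_CUBIC)
cv2.imwrite('pics/c1.png',a);cv2.imwrite('pics/c2.png',b)
W=cloud(d)
hsv=cv2.cvtColor(im,cv2.COLOR_BGR2HSV)
for p in [(225,199),(253,199),(226,217),(280,214),(330,197),(255,190),(222,172),(160,187),(175,162)]:
    print(p,hsv[p[1],p[0]],W[p[1],p[0]].round(1))
m=cv2.inRange(hsv,(8,90,90),(30,255,255)); m[:,:215]=0;m[:,296:]=0;m[:188]=0;m[228:]=0
n,l,st,c=cv2.connectedComponentsWithStats(m)
for i in range(1,n):
    if st[i,4]<20: continue
    P=W[l==i]; v,u=np.where(l==i)
    r=cv2.minAreaRect(np.stack([P[:,0],P[:,1]],-1).astype(np.float32))
    print(st[i],c[i].round(1),np.nanmedian(P,0).round(1),np.nanmax(P[:,2]),r)
E
```

```text
(225, 199) [ 19 104 237] [ 510.1 -109.    36.9]
(253, 199) [ 16 117 226] [ 512.4 -231.2   41. ]
(226, 217) [ 18 111 235] [ 431.8 -115.1   34.3]
(280, 214) [ 17 120 230] [ 449.7 -350.3   33.3]
(330, 197) [ 15 117 205] [ 528.1 -566.5   39.4]
(255, 190) [ 0 16 49] [ 554.6 -239.     3.5]
(222, 172) [ 15  27 205] [622.6 -96.8  86.2]
(160, 187) [156   5 241] [556.6 175.6  38.8]
(175, 162) [ 18  85 245] [660.9 104.2  89.1]
[220 195  15   8 102] [226.8 198.9] [ 510.4 -117.2   32.4] 50.52495094667142 ((511.6549987792969, -115.7370376586914), (30.478755950927734, 64.42037963867188), 5.020868301391602)
[245 195  15   8  99] [252.4 198.2] [ 516.7 -226.9   33.1] 47.794342282789536 ((517.1216430664062, -226.86920166015625), (63.106990814208984, 30.366954803466797), 85.38143920898438)
[273 209  15  10 105] [279.8 213.5] [ 451.9 -350.2   32.1] 49.38106576514646 ((452.3929748535156, -350.0570068359375), (30.68727684020996, 61.58334732055664), 15.385713577270508)
[219 212  16  10 105] [226.3 216.7] [ 432.3 -115.7   32.6] 44.643607927428604 ((433.060791015625, -115.42375183105469), (31.50980567932129, 64.835205078125), 14.008325576782227)
```

View pics/c1.png

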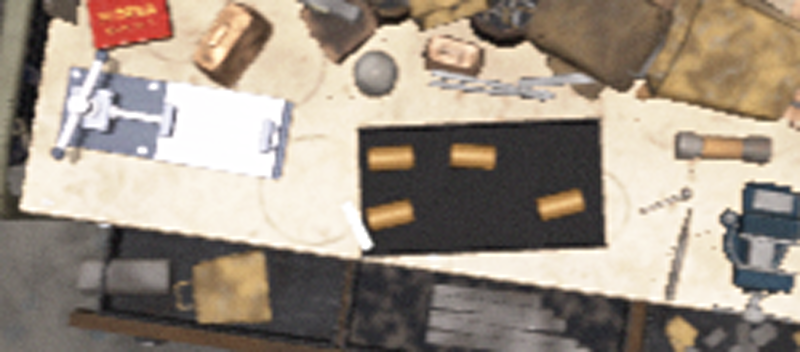

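View pics/c2.png

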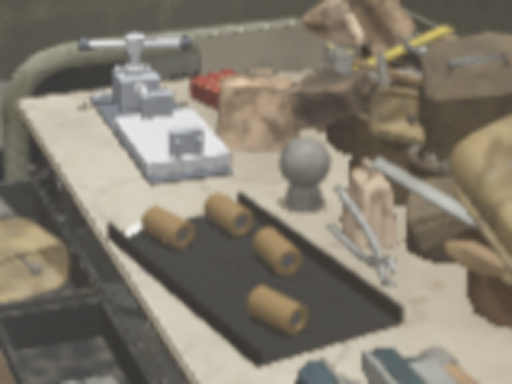

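```bash
cat >> h.py <<'E'
def cam(d):
    R,_=cv2.Rodrigues(np.array(d['rvec'],float)); t=np.array(d['tvec'],float).ravel(); return R,t
def cast(d,uv,z):
    R,t=cam(d)
    n=cv2.undistortPoints(np.array(uv,float).reshape(-1,1,2),np.array(d['mtx'],float),np.array([d['k1'],0,0,0,0.])).reshape(-1,2)
    D=np.c_[n,np.ones(len(n))]@R; C=-R.T@t
    return C+D*((z-C[2])/D[:,2])[:,None]
def proj(d,P):
    return cv2.projectPoints(np.array(P,float).reshape(-1,1,3),np.array(d['rvec'],float),np.array(d['tvec'],float),np.array(d['mtx'],float),np.array([d['k1'],0,0,0,0.]))[0].reshape(-1,2)
def moments(P):
    c=P.mean(0); w,v=np.linalg.eigh(np.cov(P[:,:2].T)); a=v[:,1]; return c, np.arctan2(a[1],a[0])%np.pi, np.sqrt(w[::-1]*12)
def blanks(d,box,z=22,lo=(8,70,70),top=True):
    im=cv2.resize(d['image'],None,fx=4,fy=4,interpolation=cv2.INTER_CUBIC)
    m=cv2.inRange(cv2.cvtColor(im,cv2.COLOR_BGR2HSV),lo,(30,255,255))
    k=np.zeros_like(m); x0,y0,x1,y1=[4*b for b in box]; k[y0:y1,x0:x1]=1; m*=k
    n,l,st,c=cv2.connectedComponentsWithStats(m); out=[]
    for i in range(1,n):
        if st[i,4]<600: continue
        v,u=np.where(l==i); uv=(np.c_[u,v]+.5)/4-.5
        out.append((*moments(cast(d,uv,z)),uv.mean(0)))
    return out
E
python3 - <<'E'
from h import *
d=dict(np.load('top0.npz')); im=d['image']
for b in blanks(d,(215,188,296,228)): print([np.round(x,2) for x in b])
W=cloud(d)
# bed bright
g=cv2.resize(im,None,fx=4,fy=4,interpolation=cv2.INTER_CUBIC)
m=(g.min(2)>225).astype(np.uint8); k=np.zeros_like(m);k[165*4:210*4,120*4:200*4]=1;m*=k
n,l,st,c=cv2.connectedComponentsWithStats(m)
for i in range(1,n):
    if st[i,4]>300: 
        cs,_=cv2.findContours((l==i).astype(np.uint8),0,2); r=cv2.minAreaRect(cs[0]); q=(cv2.boxPoints(r)+.5)/4-.5
        print(st[i]/4,cast(d,q,28).round(0).tolist())
cv2.imwrite('pics/c3.png',cv2.resize(im[158:208,115:200],None,fx=9,fy=9,interpolation=cv2.INTER_CUBIC))
np.set_printoptions(linewidth=250)
print('stick',W[212:232,208:222,2].round()[::2])
print('T',W[160:202,118:140,2].round()[::2])
s=dict(np.load('scene0.npz'));cv2.imwrite('pics/c4.png',cv2.resize(s['image'][135:192,175:240],None,fx=10,fy=10,interpolation=cv2.INTER_CUBIC))
E
```

```text
[array([ 516.41, -228.42,   22.  ]), np.float64(1.5), array([65.14, 34.09]), array([252.41, 198.31])]
[array([ 511.55, -115.48,   22.  ]), np.float64(1.64), array([65.57, 33.76]), array([226.71, 198.89])]
[array([ 452.52, -350.03,   22.  ]), np.float64(1.82), array([65.8 , 34.07]), array([279.81, 213.41])]
[array([ 433.49, -116.39,   22.  ]), np.float64(1.79), array([65.21, 33.94]), array([226.48, 216.65])]
[122.75 169.    14.    27.   346.75] [[523.0, 351.0, 28.0], [642.0, 304.0, 28.0], [631.0, 279.0, 28.0], [512.0, 326.0, 28.0]]
[ 131.5   175.75   68.5    34.25 4471.75] [[606.0, 306.0, 28.0], [612.0, 7.0, 28.0], [463.0, 3.0, 28.0], [457.0, 301.0, 28.0]]
[139.   198.5   15.25   6.75 120.  ] [[484.0, 272.0, 28.0], [508.0, 269.0, 28.0], [498.0, 203.0, 28.0], [474.0, 207.0, 28.0]]
[120.   200.25  14.25   9.75 267.75] [[497.0, 353.0, 28.0], [499.0, 291.0, 28.0], [457.0, 290.0, 28.0], [456.0, 351.0, 28.0]]
stick [[   3.   -8.   -1.   10.   -4.    1.   -1.    4.   12.   -1.    1.   11.  -11.   -0.]
 [  11.   -9.    3.    5.    7.   -4.   -0.   -6.    4.   -2.    2.    3.    4.    3.]
 [  
[... 2830 characters left out ...]
  55.   44.   51.   24.]
 [   4.    1.    2.   -5.    1.   12.  107.  100.   98.   12.    7.    9.    5.    8.    3.   17.    3.   nan    6.    4.    9.    4.]
 [   6.    5.    1.   -2.   13.  101.   97.   94.   10.    2.    5.   -1.   10.    6.   10.   13.    8.   17.    8.    9.    6.    2.]
 [  -3.   -1.    6.  104.  102.  103.   92.   -4.    5.    1.    1.   -5.    2.   10.   13.    5.   -1.   13.    6.   12.   11.    4.]
 [  -1.   -4.  105.  103.  106.   96.   96.    0.  -11.    5.   -2.   -6.    0.   -7.   -1.   -4.   -9.    4.   -3.   13.    2.   -4.]
 [   4.   -6.    1.   -7.   -1.   -2.   -5.    2.    3.    1.    0.   -0.   -7.    3.   -1.   -6.   -8.    2.   -1.    0.   -4.   -0.]]
```

View pics/c3.png

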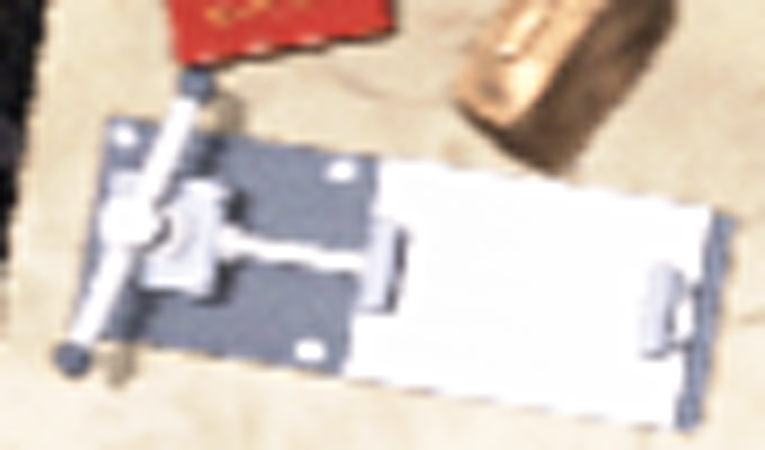

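View pics/c4.png

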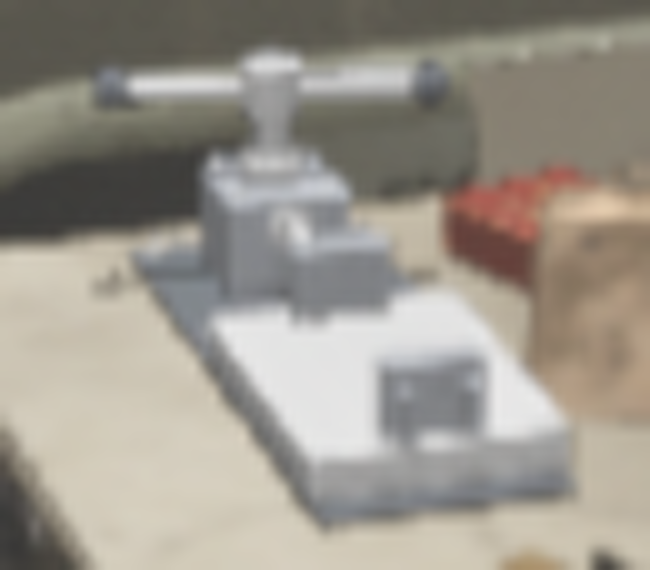

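```bash
python3 - <<'E'
from h import *
d=dict(np.load('top0.npz'))
def c(p,z,o=(115,158),s=9,dd=d):
    return cast(dd,[(np.array(p)+.5)/s-.5+np.array(o)],z)[0][:2]
A={k:c(p,z) for k,p,z in [('TL',(378,158),28),('TR',(712,208),28),('BR',(678,425),28),('BL',(347,373),28),('f1',(648,263),62),('f2',(637,352),62),('s1',(405,232),62),('s2',(392,308),62),('hub',(132,222),105),('b1',(197,82),95),('b2',(73,357),95),('bp1',(108,120),8),('bp2',(732,212),8),('bp3',(688,428),8)]}
for k in A: print(k,A[k].round(1))
yd=(A['TL']-A['TR']+A['BL']-A['BR']); xd=(A['TR']-A['BR']+A['TL']-A['BL'])
print('yang',np.arctan2(yd[1],yd[0]),'xang',np.arctan2(xd[1],xd[0]), np.linalg.norm(xd)/2)
mid=(A['TL']+A['TR']+A['BR']+A['BL'])/4
th=(np.arctan2(yd[1],yd[0])-np.pi/2+np.arctan2(xd[1],xd[0]))/2
hy=(A['hub']+A['b1']+A['b2'])/3-mid; print('hubdir',np.arctan2(hy[1],hy[0])-np.pi/2,'th',th)
ex=np.array([np.cos(th),np.sin(th)]);ey=np.array([-ex[1],ex[0]])
for k in A: print(k,((A[k]-mid)@ex).round(1),((A[k]-A['hub'])@ey+235).round(1))
s=dict(np.load('scene0.npz'))
for k,p,z in [('hub',(270,85),95),('b1',(430,83),95),('b2',(112,87),95),('fL',(380,362),62),('fR',(487,357),62),('bedR',(570,430),28),('bedL',(318,458),28),('bedBL',(212,322),28)]:
    P=c(p,z,(175,135),10,s); print('scene',k,P.round(1),((P-mid)@ex).round(1),((P-A['hub'])@ey+235).round(1))
E
```

```text
TL [609.5 194.9]
TR [588.4  31.2]
BR [482.1  44.7]
BL [504.1 206.4]
f1 [558.2  56.2]
f2 [515.4  60.1]
s1 [570.6 172.9]
s2 [534.  177.9]
hub [569. 291.]
b1 [636.7 265.8]
b2 [505.8 319.2]
bp1 [627.6 333.2]
bp2 [588.4  24.1]
bp3 [481.4  42.7]
yang 1.4390315061025845 xang -0.11748044657370776 106.57588531296076
hubdir -0.1408737285691739 th -0.12462263363300993
TL 53.6 144.6
TR 53.0 -20.4
BR -54.2 -20.2
BL -52.4 143.0
f1 19.9 0.6
f2 -23.1 -0.7
s1 17.8 118.0
s2 -19.2 118.4
hub 1.5 235.0
b1 71.8 218.4
b2 -64.8 255.1
bp1 54.4 284.2
bp2 53.9 -27.4
bp3 -54.6 -22.3
scene hub [575.5 295.8] 7.3 240.5
scene b1 [640.1 267.3] 74.9 220.3
scene b2 [511.9 324.1] -59.3 260.7
scene fL [518.1  52.8] -19.5 -7.7
scene fR [558.7  38.8] 22.6 -16.5
scene bedR [591.   29.1] 55.9 -22.2
scene bedL [488.1  47.6] -48.5 -16.6
scene bedBL [506.9 201.8] -49.1 138.8
```

```bash
cat >> h.py <<'E'
from scipy.spatial.transform import Rotation as Ro
def pose():
    s=arm.observe(); R=Ro.from_quat(s['ee_rot'],scalar_first=True).as_matrix(); return s,np.array(s['ee_pos']),R
def plan(x,y,z,al=None,n=8,maxspin=.17):
    s,p,R=pose(); a=np.arctan2(R[1,0],R[0,0]); print('at',p.round(1),'al',a.round(3),'tilt',np.degrees(np.arccos(-R[2,2])).round(2),'w',round(s['gripper_width'],1),'F',np.round(s['ft_force'],1),'t',round(s['time_s'],1),'q6',round(s['q'][5],2))
    da=0 if al is None else al-a
    T=np.array([x,y,z])-p; rows=[]
    for i in range(n):
        c,sn=np.cos(a),np.sin(a); st=T/n
        rows.append([round(v,1) for v in (st[0]*c+st[1]*sn, st[0]*sn-st[1]*c, -st[2])]+[round(-da/n,3)]); a+=da/n
    print('step',np.linalg.norm(T/n).round(1),'spin',round(-da/n,3)); print(rows)
TH=-.128; O=np.array([540.5,59.0])
def clamp(x,y):
    c,s=np.cos(TH),np.sin(TH); return O+np.array([c*x-s*y,s*x+c*y])
E
python3 -c "
from h import *
plan(511.5,-115.5,110,1.64,n=14)
print(clamp(0,21),clamp(0,59),clamp(0,97),clamp(0,235))"
```

```text
at [157.6 526.7 193.7] al 1.28 tilt 0.06 w 85.6 F [ 0.2 -0.2 -0.3] t 0.1 q6 -0.07
step 52.7 spin -0.026
[[np.float64(-36.7), np.float64(37.4), np.float64(6.0), np.float64(-0.026)], [np.float64(-37.6), np.float64(36.4), np.float64(6.0), np.float64(-0.026)], [np.float64(-38.6), np.float64(35.4), np.float64(6.0), np.float64(-0.026)], [np.float64(-39.5), np.float64(34.4), np.float64(6.0), np.float64(-0.026)], [np.float64(-40.3), np.float64(33.4), np.float64(6.0), np.float64(-0.026)], [np.float64(-41.2), np.float64(32.4), np.float64(6.0), np.float64(-0.026)], [np.float64(-42.0), np.float64(31.3), np.float64(6.0), np.float64(-0.026)], [np.float64(-42.8), np.float64(30.2), np.float64(6.0), np.float64(-0.026)], [np.float64(-43.6), np.float64(29.1), np.float64(6.0), np.float64(-0.026)], [np.float64(-44.3), np.float64(28.0), np.float64(6.0), np.float64(-0.026)], [np.float64(-45.0), np.float64(26.8), np.float64(6.0), np.float64(-0.026)], [np.float64(-45.7), np.float64(25.6), np.float64(6.0), np.float64(-0.026)], [np.float64(-46.3), np.float64(24.5), np.float64(6.0), np.float64(-0.026)], [np.float64(-46.9), np.float64(23.3), np.float64(6.0), np.float64(-0.026)]]
[543.18066598  79.82820275] [548.03139489 117.51733154] [552.88212381 155.20646033] [570.49792881 292.077507  ]
```

Call:
step_arm(moves=[[[-37,37,0,-0.026],[-38,36,0,-0.026],[-39,35,0,-0.026],[-40,34,0,-0.026],[-40,33,0,-0.026],[-41,32,0,-0.026],[-42,31,6,-0.026],[-43,30,6,-0.026]]], claw=1, squeeze=50)

```text
time_s: 1.1
ee_pos: [361.6, 150.0, 180.4]
ee_rot: [0.001, 0.732, 0.682, -0.001]
ft_force: [0.5, 0.2, 0.2]
gripper_width: 85.4
```

```bash
sed -i 's/rows.append(\[round(v,1)/rows.append([round(float(v),1)/; s/\[round(-da\/n,3)\]); a/[round(float(-da\/n),3)]); a/' h.py; python3 -c "
from h import *
plan(511.5,-115.5,110,1.64,n=8)"
```

```text
at [361.6 150.  180.4] al 1.5 tilt 0.18 w 85.4 F [0.5 0.2 0.2] t 1.1 q6 -1.2
step 39.1 spin -0.017
[[-31.8, 21.0, 8.8, -0.017], [-32.2, 20.5, 8.8, -0.017], [-32.5, 19.9, 8.8, -0.017], [-32.8, 19.3, 8.8, -0.017], [-33.2, 18.8, 8.8, -0.017], [-33.5, 18.2, 8.8, -0.017], [-33.8, 17.6, 8.8, -0.017], [-34.1, 17.0, 8.8, -0.017]]
```

Call:
step_arm(moves=[[[-32,21,9,-0.017],[-32,20.5,9,-0.017],[-32.5,20,9,-0.017],[-33,19,9,-0.017],[-33,19,9,-0.017],[-33.5,18,9,-0.017],[-34,17.5,8,-0.017],[-34,17,8,-0.017]]])

```text
time_s: 2.1
ee_pos: [514.1, -126.8, 107.7]
ee_rot: [0.0, 0.683, 0.731, -0.002]
ft_force: [0.3, 0.9, 0.2]
gripper_width: 85.5
```

```bash
python3 -c "
from h import *
plan(511.5,-115.5,0,1.64,n=4)
d=shot('top'); print([np.round(b[0][:2],1) for b in blanks(d,(215,188,296,228))])"
```

```text
at [ 514.1 -126.8  107.7] al 1.638 tilt 0.19 w 85.5 F [0.3 0.9 0.2] t 2.1 q6 -1.95
step 27.1 spin -0.0
[[2.9, -0.5, 26.9, -0.0], [2.9, -0.5, 26.9, -0.0], [2.9, -0.5, 26.9, -0.0], [2.9, -0.5, 26.9, -0.0]]
[array([ 516.3, -228.7]), array([ 452.5, -349.9])]
```

Call:
step_arm(moves=[[[12,-1.5,0,0],[0,0,30,0],[0,0,30,0],[0,0,20,0],[0,0,0,0]]])

```text
time_s: 2.78
ee_pos: [511.3, -115.0, 24.1]
ee_rot: [-0.001, 0.683, 0.731, -0.002]
ft_force: [-0.5, -0.3, 0.1]
gripper_width: 85.5
```

```bash
python3 -c "
from h import *
plan(511.5,-115.5,0,1.64,n=2)"
```

```text
at [ 511.3 -115.    24.1] al 1.638 tilt 0.27 w 85.5 F [-0.5 -0.3  0.1] t 2.8 q6 -1.93
step 12.0 spin -0.001
[[-0.3, 0.1, 12.0, -0.001], [-0.3, 0.1, 12.0, -0.001]]
```

Call:
step_arm(moves=[[[0,0,14,0],[0,0,10,0],[0,0,0,0]]])

```text
time_s: 3.15
ee_pos: [511.9, -114.3, 0.3]
ee_rot: [0.0, 0.682, 0.731, -0.002]
ft_force: [0.1, 0.1, 0.0]
gripper_width: 85.1
```

Call:
step_arm(moves=[[[0,0,0,0],[0,0,0,0],[0,0,0,0],[0,0,0,0],[0,0,0,0],[0,0,0,0]]], claw=-1)

```text
time_s: 3.9
ee_pos: [512.5, -114.6, 1.4]
ee_rot: [0.001, 0.683, 0.731, -0.001]
ft_force: [0.2, 0.2, -0.0]
gripper_width: -0.2
```

```bash
python3 - <<'E'
from h import *
d=shot('top'); s=shot('scene')
a=cv2.resize(d['image'][185:230,210:300],None,fx=6,fy=6,interpolation=cv2.INTER_CUBIC)
b=cv2.resize(s['image'][150:250,180:300],None,fx=4.5,fy=4.5,interpolation=cv2.INTER_CUBIC)
b=cv2.copyMakeBorder(b,0,0,0,0,0); a=a[:, :540]
cv2.imwrite('pics/c5.png',np.vstack([a,b])[:720][:, :540] if 0 else np.vstack([cv2.resize(a,(480,240)),cv2.resize(b,(432,360)) if 0 else cv2.resize(b,(480,360))]))
print(proj(d,[512,-115,5]),proj(s,[512,-115,5]))
E
```

```text
[[226.85013744 198.9829642 ]] [[229.78081645 200.18528291]]
```

View pics/c5.png

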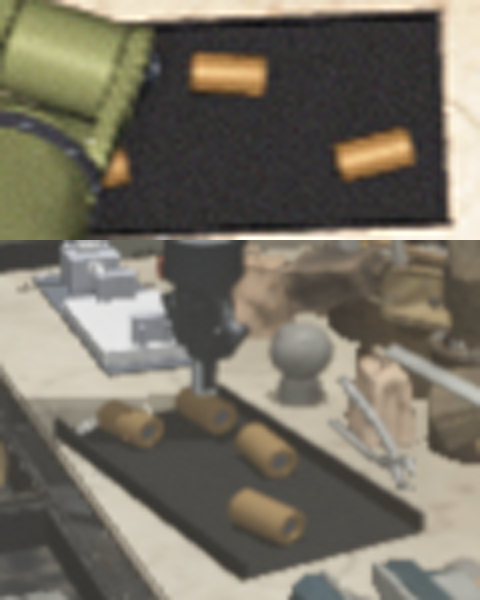

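```bash
python3 - <<'E'
from h import *
s0=dict(np.load('scene0.npz')); s=shot('scene')
for d in (s0,s):
    for b in blanks(d,(203,180,262,242),z=22,lo=(8,90,70)): print([np.round(x,2) for x in b])
    print()
W=cloud(s0)
for p in [(231,197),(246,210),(212,201)]: print(W[p[1]-1:p[1]+2,p[0]-1:p[0]+2].reshape(-1,3).mean(0))
E
```

```text
[array([ 517.91, -104.46,   22.  ]), np.float64(1.44), array([60.24, 29.7 ]), array([229.96, 194.75])]
[array([ 437.6 , -106.25,   22.  ]), np.float64(1.61), array([57.85, 30.01]), array([210.69, 198.96])]
[array([ 524.44, -215.74,   22.  ]), np.float64(1.28), array([72.74, 34.68]), array([245.31, 206.1 ])]
[array([ 456.07, -342.06,   22.  ]), np.float64(1.45), array([68.3 , 37.15]), array([244.92, 225.07])]

[array([ 524.02, -215.59,   22.  ]), np.float64(1.27), array([74.26, 35.53]), array([245.19, 206.1 ])]
[array([ 455.84, -341.97,   22.  ]), np.float64(1.46), array([68.87, 36.92]), array([244.84, 225.07])]

[ 505.33859867 -138.65246011   29.54916586]
[ 506.14282545 -255.35805251   28.05504773]
[ 428.37482762 -138.60231453   29.44850538]
```

Call:
step_arm(moves=[[[0,0,-30,0],[0,0,-40,0],[0,0,-40,0],[50,0,0,0],[60,0,0,0],[60,0,0,0],[50,0,0,0]]], claw=1)

```text
time_s: 4.92
ee_pos: [497.6, 108.7, 114.8]
ee_rot: [0.001, 0.685, 0.729, -0.001]
ft_force: [1.0, 0.1, -0.1]
gripper_width: 85.4
```

```bash
python3 - <<'E'
from h import *
d=shot('top'); np.savez('top1.npz',**d); s=shot('scene')
for b in blanks(d,(215,188,296,228)): print([np.round(x,2) for x in b])
for b in blanks(s,(203,180,262,242),z=22,lo=(8,90,70)): print([np.round(x,2) for x in b])
plan(0,0,0,n=1)
E
```

```text
[array([ 516.38, -228.31,   22.  ]), np.float64(1.5), array([65.23, 34.41]), array([252.39, 198.32])]
[array([ 511.54, -115.59,   22.  ]), np.float64(1.63), array([65.66, 33.85]), array([226.73, 198.89])]
[array([ 452.49, -349.95,   22.  ]), np.float64(1.82), array([65.73, 34.25]), array([279.79, 213.42])]
[array([ 433.48, -116.5 ,   22.  ]), np.float64(1.79), array([65.52, 34.18]), array([226.51, 216.66])]
[array([ 517.  , -105.85,   22.  ]), np.float64(1.4), array([61.33, 33.01]), array([229.9 , 194.93])]
[array([ 436.16, -109.03,   22.  ]), np.float64(1.51), array([62.76, 31.75]), array([210.65, 199.33])]
[array([ 524.63, -214.64,   22.  ]), np.float64(1.3), array([70.7 , 34.66]), array([245.22, 205.96])]
[array([ 455.83, -342.11,   22.  ]), np.float64(1.45), array([68.73, 37.23]), array([244.86, 225.09])]
at [497.4 110.5 114.6] al 1.637 tilt 0.14 w 85.3 F [ 0.8 -1.3 -0.7] t 5.0 q6 -1.49
step 522.2 spin 0.0
[[-77.4, -503.6, 114.6, 0.0]]
```

```bash
python3 - <<'E'
from h import *
s0=dict(np.load('scene0.npz')); s=shot('scene')
p0=proj(s0,[157.6,526.7,193.7])[0]; p1=proj(s,[497.4,110.5,114.6])[0]; print(p0,p1)
o=[]
for d,p in((s0,p0),(s,p1)):
    u,v=p.round().astype(int); x0,y0=max(u-40,0),max(v-40,0)
    c=cv2.resize(d['image'][y0:y0+70,x0:x0+80],None,fx=5,fy=5,interpolation=cv2.INTER_CUBIC)
    q=((p-[x0,y0])*5).astype(int); cv2.drawMarker(c,tuple(map(int,q)),(0,0,255),0,12,1); o.append(c)
cv2.imwrite('pics/c6.png',np.hstack(o))
E
```

```text
[ 94.35326436 120.7710848 ] [201.78865346 154.64782934]
```

View pics/c6.png

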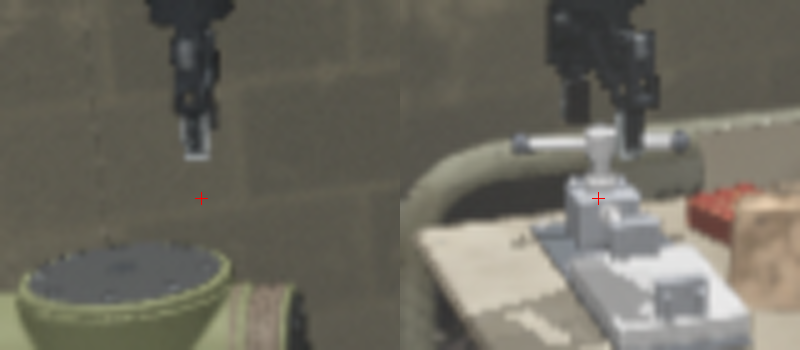

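```bash
python3 - <<'E'
from h import *
s0=dict(np.load('scene0.npz')); s=shot('scene')
for d,p,e in((s0,[94.35,120.77],[157.6,526.7]),(s,[201.8,154.6],[497.4,110.5])):
    W=cloud(d); u,v=map(int,p); S=W[v-40:v+20,u-30:u+30].reshape(-1,3)
    m=(np.linalg.norm(S[:,:2]-e,axis=1)<75)&(S[:,2]>120)&(S[:,2]<330); S=S[m]
    for z in range(int(S[:,2].min()),300,12):
        q=S[(S[:,2]>=z)&(S[:,2]<z+12)]
        if len(q): print(z,len(q),q.min(0).round(),q.max(0).round(),q.mean(0).round())
    print()
E
```

```text
245 17 [136. 471. 246.] [184. 570. 257.] [155. 497. 251.]
257 21 [136. 468. 258.] [185. 572. 268.] [156. 503. 263.]
269 25 [136. 462. 270.] [186. 576. 281.] [154. 500. 275.]
281 12 [136. 461. 281.] [189. 579. 292.] [155. 491. 287.]
293 13 [130. 456. 295.] [187. 567. 305.] [155. 496. 301.]

166 27 [486.  49. 166.] [510. 161. 178.] [498. 102. 172.]
178 32 [483.  47. 179.] [507. 159. 190.] [496.  98. 184.]
190 34 [483.  48. 190.] [509. 160. 202.] [497. 104. 196.]
202 31 [482.  38. 202.] [507. 164. 214.] [494. 104. 209.]
214 34 [480.  37. 215.] [514. 179. 226.] [492.  99. 220.]
226 57 [476.  39. 226.] [513. 181. 237.] [490. 103. 232.]
238 51 [478.  37. 238.] [512. 177. 250.] [491.  92. 244.]
250 65 [477.  36. 250.] [516. 172. 262.] [490.  92. 256.]
262 54 [483.  39. 262.] [516. 169. 273.] [495.  78. 267.]
274 32 [464.  64. 275.] [530. 101. 286.] [492.  76. 281.]
286 43 [460.  64. 286.] [518. 116. 296.] [485.  79. 290.]
```

Call:
step_arm(moves=[[[-55,0,0,0],[-55,0,0,0],[-55,0,0,0],[-43,0,0,0],[0,0,20,0],[0,0,0,0]]])

```text
time_s: 5.88
ee_pos: [509.8, -114.3, 95.0]
ee_rot: [0.002, 0.687, 0.727, -0.001]
ft_force: [0.3, 0.1, 0.8]
gripper_width: 85.4
```

```bash
python3 -c "
from h import *
plan(511.5,-115.5,0,1.64,n=4)"
```

```text
at [ 509.8 -114.3   95. ] al 1.627 tilt 0.23 w 85.4 F [0.3 0.1 0.8] t 5.9 q6 -1.91
step 23.8 spin -0.003
[[-0.3, 0.4, 23.7, -0.003], [-0.3, 0.4, 23.7, -0.003], [-0.3, 0.4, 23.7, -0.003], [-0.3, 0.4, 23.7, -0.003]]
```

Call:
step_arm(moves=[[[-1,1.5,30,0],[0,0,30,0],[0,0,30,0],[0,0,15,0],[0,0,10,0],[0,0,8,0],[0,0,6,0],[0,0,0,0]]])

```text
time_s: 6.88
ee_pos: [515.0, -118.5, -31.9]
ee_rot: [0.006, 0.688, 0.726, 0.001]
ft_force: [-1.1, -0.7, -0.4]
gripper_width: 85.6
```

Call:
step_arm(moves=[[[0,0,0,0],[0,0,0,0],[0,0,0,0],[0,0,0,0],[0,0,0,0]]], claw=-1, squeeze=50)

```text
time_s: 7.5
ee_pos: [515.5, -118.7, -30.9]
ee_rot: [0.006, 0.688, 0.726, 0.001]
ft_force: [-0.9, -0.1, -1.5]
gripper_width: 58.8
```

Call:
step_arm(moves=[[[0,0,-25,0],[0,0,-35,0],[0,0,-35,0],[0,0,-10,0],[0,0,0,0]]])

```text
time_s: 8.12
ee_pos: [513.2, -117.6, 75.1]
ee_rot: [0.005, 0.688, 0.726, 0.0]
ft_force: [-0.4, -0.1, -1.8]
gripper_width: 59.1
```

```bash
python3 -c "
from h import *
x,y=clamp(0,18)
plan(x,y,75,TH,n=12)"
```

```text
at [ 513.2 -117.6   75.1] al 1.625 tilt 0.54 w 59.1 F [-0.4 -0.1 -1.8] t 8.1 q6 -1.92
step 16.4 spin 0.146
[[16.0, 3.3, 0.0, 0.146], [16.4, 1.0, 0.0, 0.146], [16.3, -1.4, 0.0, 0.146], [15.9, -3.8, 0.0, 0.146], [15.2, -6.1, 0.0, 0.146], [14.2, -8.2, 0.0, 0.146], [12.8, -10.2, 0.0, 0.146], [11.2, -12.0, 0.0, 0.146], [9.4, -13.5, 0.0, 0.146], [7.3, -14.7, 0.0, 0.146], [5.1, -15.6, 0.0, 0.146], [2.8, -16.2, 0.0, 0.146]]
```

Call:
step_arm(moves=[[[16,3.3,0,0.146],[16.4,1,0,0.146],[16.3,-1.4,0,0.146],[16,-3.8,0,0.146],[15.2,-6,0,0.146],[14.2,-8.2,0,0.146],[12.8,-10.2,0,0.146],[11.2,-12,0,0.146]]])

```text
time_s: 9.12
ee_pos: [529.6, 15.5, 60.2]
ee_rot: [0.0, 0.978, 0.208, -0.006]
ft_force: [0.1, -0.8, -1.9]
gripper_width: 59.1
```

```bash
python3 -c "
from h import *
x,y=clamp(0,18)
plan(x,y,75,TH,n=5)"
```

```text
at [529.6  15.5  60.2] al 0.418 tilt 0.7 w 59.1 F [ 0.1 -0.8 -1.9] t 9.1 q6 -0.45
step 12.9 spin 0.109
[[7.4, -10.2, -3.0, 0.109], [6.2, -10.9, -3.0, 0.109], [5.0, -11.5, -3.0, 0.109], [3.7, -12.0, -3.0, 0.109], [2.4, -12.3, -3.0, 0.109]]
```

Call:
step_arm(moves=[[[7.4,-10,-5,0.109],[6,-11,-5,0.109],[5,-11.5,-5,0.109],[3.7,-12,-4,0.109],[2.4,-12,-2,0.109],[0,0,0,0]]])

```text
time_s: 9.88
ee_pos: [539.2, 79.1, 69.9]
ee_rot: [0.003, 0.997, -0.072, -0.014]
ft_force: [-0.3, -0.6, -1.2]
gripper_width: 59.5
```

```bash
python3 -c "
from h import *
x,y=clamp(0,18)
plan(x,y,-5,TH,n=1)
d=shot('scene');cv2.imwrite('pics/c7.png',cv2.resize(d['image'][120:200,165:265],None,fx=6,fy=6,interpolation=cv2.INTER_CUBIC))"
```

```text
at [539.2  79.1  69.9] al -0.144 tilt 1.59 w 59.5 F [-0.3 -0.6 -1.2] t 9.9 q6 0.22
step 75.1 spin -0.016
[[3.9, 1.7, 74.9, -0.016]]
```

View pics/c7.png

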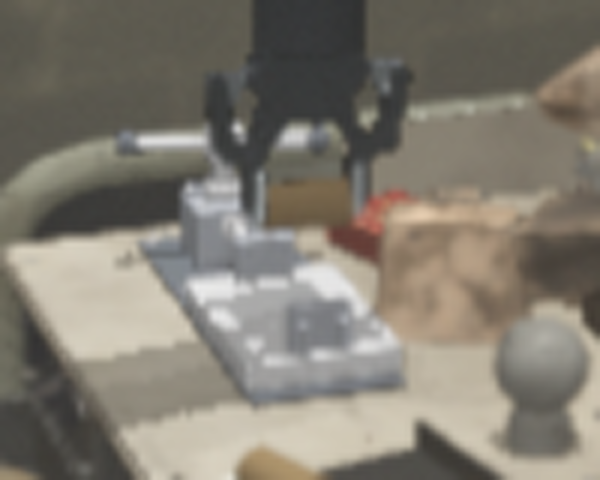

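Call:
step_arm(moves=[[[4,1.5,20,0],[0,0,20,0],[0,0,15,0],[0,0,8,0],[0,0,0,0]]])

```text
time_s: 10.55
ee_pos: [539.9, 74.8, 2.5]
ee_rot: [0.003, 0.998, -0.068, -0.015]
ft_force: [-0.7, 2.5, -2.5]
gripper_width: 59.2
```

```bash
python3 -c "
from h import *
x,y=clamp(0,18)
plan(x,y,-5,TH,n=1); print(pose()[2].round(3))"
```

```text
at [539.9  74.8   2.5] al -0.135 tilt 1.74 w 59.2 F [-0.7  2.5 -2.5] t 10.6 q6 0.21
step 8.2 spin -0.007
[[2.6, -2.4, 7.5, -0.007]]
[[ 0.99  -0.135 -0.03 ]
 [-0.135 -0.991 -0.004]
 [-0.029  0.008 -1.   ]]
```

Call:
step_arm(moves=[[[2.6,-3.5,2,0],[0,0,3,0],[0,0,2,0],[0,0,0,0]]])

```text
time_s: 11.05
ee_pos: [543.6, 77.6, -4.0]
ee_rot: [0.003, 0.998, -0.067, -0.014]
ft_force: [0.6, -0.4, -2.2]
gripper_width: 59.4
```

Call:
step_arm(moves=[[[0,0,1.5,0],[0,0,0,0]]])

```text
time_s: 11.3
ee_pos: [543.7, 77.5, -5.3]
ee_rot: [0.003, 0.998, -0.067, -0.014]
ft_force: [0.4, 0.9, -1.1]
gripper_width: 59.2
```

Call:
step_arm(moves=[[[0,0,1.2,0],[0,0,0,0]]])

```text
time_s: 11.55
ee_pos: [543.8, 77.5, -5.3]
ee_rot: [0.003, 0.998, -0.067, -0.014]
ft_force: [-0.5, -0.2, -1.1]
gripper_width: 59.0
```

Call:
step_arm(moves=[[[0,0,0,0],[0,0,0,0],[0,0,0,0],[0,0,0,0]]], claw=1)

```text
time_s: 12.05
ee_pos: [544.1, 77.5, -5.3]
ee_rot: [0.003, 0.998, -0.067, -0.013]
ft_force: [0.5, -0.8, 0.1]
gripper_width: 85.3
```

Call:
step_arm(moves=[[[0,0,-15,0],[0,0,-30,0],[0,0,-30,0],[0,0,-10,0],[0,0,0,0]]])

```text
time_s: 12.68
ee_pos: [546.6, 77.9, 84.7]
ee_rot: [0.003, 0.998, -0.067, -0.013]
ft_force: [-0.1, 0.3, -1.2]
gripper_width: 85.1
```

```bash
python3 -c "
from h import *
plan(433.5,-116.4,75,1.79-np.pi,n=10)"
```

```text
at [546.6  77.9  84.7] al -0.134 tilt 1.5 w 85.1 F [-0.1  0.3 -1.2] t 12.7 q6 0.21
step 22.5 spin 0.122
[[-8.6, 20.8, 1.0, 0.122], [-6.0, 21.7, 1.0, 0.122], [-3.3, 22.2, 1.0, 0.122], [-0.6, 22.5, 1.0, 0.122], [2.1, 22.4, 1.0, 0.122], [4.8, 22.0, 1.0, 0.122], [7.4, 21.2, 1.0, 0.122], [10.0, 20.2, 1.0, 0.122], [12.3, 18.8, 1.0, 0.122], [14.5, 17.2, 1.0, 0.122]]
```

Call:
step_arm(moves=[[[-8.6,21,-1,0.122],[-6,22,-1,0.122],[-3.3,22,-1,0.122],[-0.6,22.5,-1,0.122],[2,22.4,-1,0.122],[5,22,-1,0.122],[7.4,21,-1,0.122],[10,20,-1,0.122]]])

```text
time_s: 13.68
ee_pos: [447.9, -79.7, 87.9]
ee_rot: [0.012, 0.842, -0.539, -0.016]
ft_force: [0.4, 0.6, 0.0]
gripper_width: 85.3
```

```bash
python3 -c "
from h import *
plan(433.5,-116.4,70,1.79-np.pi,n=3)"
```

```text
at [447.9 -79.7  87.9] al -1.14 tilt 2.23 w 85.3 F [0.4 0.6 0. ] t 13.7 q6 0.9
step 14.4 spin 0.071
[[9.1, 9.5, 6.0, 0.071], [9.7, 8.8, 6.0, 0.071], [10.3, 8.1, 6.0, 0.071]]
```

Call:
step_arm(moves=[[[9,9.5,2,0.071],[9.7,8.8,2,0.071],[10,8,2,0.071],[0,0,0,0]]])

```text
time_s: 14.18
ee_pos: [429.9, -117.3, 78.7]
ee_rot: [0.014, 0.777, -0.629, -0.017]
ft_force: [1.0, -0.1, 0.3]
gripper_width: 85.4
```

```bash
python3 -c "
from h import *
plan(433.5,-116.4,-31,1.79-np.pi,n=5);print(pose()[2].round(3))"
```

```text
at [ 429.9 -117.3   78.7] al -1.362 tilt 2.56 w 85.4 F [ 1.  -0.1  0.3] t 14.2 q6 1.03
step 22.0 spin -0.002
[[-0.0, -0.8, 21.9, -0.002], [-0.0, -0.8, 21.9, -0.002], [-0.0, -0.8, 21.9, -0.002], [-0.0, -0.8, 21.9, -0.002], [-0.0, -0.8, 21.9, -0.002]]
[[ 0.207 -0.977 -0.045]
 [-0.978 -0.207 -0.001]
 [-0.008  0.044 -0.999]]
```

Call:
step_arm(moves=[[[0,-2,25,0],[0,-2,25,0],[0,-2,25,0],[0,-1.5,15,0],[0,-1,8,0],[0,0,0,0]]])

```text
time_s: 14.92
ee_pos: [434.2, -113.5, -23.6]
ee_rot: [0.014, 0.78, -0.626, -0.018]
ft_force: [-0.2, -0.6, -0.1]
gripper_width: 85.6
```

```bash
python3 -c "
from h import *
plan(433.5,-116.4,-31,1.79-np.pi,n=1)"
```

```text
at [ 434.2 -113.5  -23.6] al -1.353 tilt 2.62 w 85.6 F [-0.2 -0.6 -0.1] t 14.9 q6 1.04
step 8.0 spin -0.001
[[2.7, 1.4, 7.4, -0.001]]
```

Call:
step_arm(moves=[[[4,1,4,0],[0,0,4,0],[0,0,0,0]]])

```text
time_s: 15.3
ee_pos: [434.6, -118.2, -30.8]
ee_rot: [0.014, 0.78, -0.626, -0.017]
ft_force: [-0.1, 0.1, -0.6]
gripper_width: 85.3
```

Call:
step_arm(moves=[[[0,0,0,0],[0,0,0,0],[0,0,0,0],[0,0,0,0],[0,0,0,0]]], claw=-1)

```text
time_s: 15.92
ee_pos: [434.8, -118.3, -30.1]
ee_rot: [0.014, 0.78, -0.626, -0.016]
ft_force: [0.3, -0.9, -1.1]
gripper_width: 58.9
```

Call:
step_arm(moves=[[[0,0,-25,0],[0,0,-35,0],[0,0,-35,0],[0,0,-15,0],[0,0,0,0]]])

```text
time_s: 16.55
ee_pos: [439.0, -117.9, 82.3]
ee_rot: [0.014, 0.78, -0.626, -0.017]
ft_force: [-0.4, -0.2, -1.3]
gripper_width: 59.0
```

```bash
python3 -c "
from h import *
x,y=clamp(0,58)
plan(x,y,80,TH,n=11)
d=shot('top'); 
for b in blanks(d,(125,170,296,228),z=45): print([np.round(x,2) for x in b])"
```

```text
at [ 439.  -117.9   82.3] al -1.353 tilt 2.57 w 59.0 F [-0.4 -0.2 -1.3] t 16.6 q6 1.03
step 23.5 spin -0.111
[[-18.7, -14.3, 0.2, -0.111], [-17.0, -16.3, 0.2, -0.111], [-15.0, -18.1, 0.2, -0.111], [-12.9, -19.6, 0.2, -0.111], [-10.7, -20.9, 0.2, -0.111], [-8.3, -22.0, 0.2, -0.111], [-5.8, -22.8, 0.2, -0.111], [-3.2, -23.3, 0.2, -0.111], [-0.6, -23.5, 0.2, -0.111], [2.0, -23.4, 0.2, -0.111], [4.6, -23.1, 0.2, -0.111]]
[array([621.63, 113.97,  45.  ]), np.float64(1.52), array([57.79, 28.46]), array([174.34, 172.3 ])]
[array([ 634.89, -205.2 ,   45.  ]), np.float64(1.52), array([76.55, 11.99]), array([247.63, 170.79])]
[array([ 624.47, -381.52,   45.  ]), np.float64(1.31), array([77.97, 49.01]), array([288.02, 174.  ])]
[array([543.37,  79.56,  45.  ]), np.float64(3.03), array([56.49, 28.5 ]), array([181.69, 190.37])]
[array([ 515.12, -228.49,   45.  ]), np.float64(1.5), array([64.5 , 33.63]), array([252.4 , 198.32])]
[array([ 452.04, -348.6 ,   45.  ]), np.float64(1.82), array([64.95, 33.57]), array([279.79, 213.41])]
```

Call:
step_arm(moves=[[[-18.7,-14,-2,-0.111],[-17,-16,-2,-0.111],[-15,-18,-2,-0.111],[-13,-19.6,-2,-0.111],[-10.7,-21,-2,-0.111],[-8.3,-22,-2,-0.111],[-6,-23,-2,-0.111],[-3,-23,-2,-0.111]]])

```text
time_s: 17.6
ee_pos: [513.8, 58.1, 83.8]
ee_rot: [0.006, 0.976, -0.218, -0.03]
ft_force: [-0.1, 0.1, -1.9]
gripper_width: 59.3
```

```bash
python3 -c "
from h import *
x,y=clamp(0,58)
plan(x,y,70,TH,n=3)"
```

```text
at [513.8  58.1  83.8] al -0.44 tilt 3.49 w 59.3 F [-0.1  0.1 -1.9] t 17.6 q6 0.48
step 23.0 spin -0.104
[[2.0, -22.5, 4.6, -0.104], [4.3, -22.1, 4.6, -0.104], [6.6, -21.6, 4.6, -0.104]]
```

Call:
step_arm(moves=[[[2,-22.5,1,-0.104],[4.3,-22,1,-0.104],[6.6,-20,1,-0.104],[0,0,0,0]]])

```text
time_s: 18.1
ee_pos: [545.8, 117.8, 72.5]
ee_rot: [0.002, 0.998, -0.057, -0.034]
ft_force: [-0.1, -0.1, -0.9]
gripper_width: 59.4
```

```bash
python3 -c "
from h import *
x,y=clamp(0,58)
plan(x,y,-5,TH,n=4); print(pose()[2][:,2].round(4))"
```

```text
at [545.8 117.8  72.5] al -0.115 tilt 3.96 w 59.4 F [-0.1 -0.1 -0.9] t 18.1 q6 0.25
step 19.4 spin 0.003
[[0.6, 0.3, 19.4, 0.003], [0.6, 0.2, 19.4, 0.003], [0.6, 0.2, 19.4, 0.003], [0.6, 0.2, 19.4, 0.003]]
[-6.900e-02  3.000e-04 -9.976e-01]
```

Call:
step_arm(moves=[[[2,0,25,0],[2,0,25,0],[2,0,17,0],[0.5,0,5,0],[0,0,0,0]]])

```text
time_s: 18.73
ee_pos: [545.7, 115.1, -3.4]
ee_rot: [0.002, 0.997, -0.061, -0.036]
ft_force: [-0.1, 2.4, 2.9]
gripper_width: 59.3
```

```bash
python3 -c "
from h import *
x,y=clamp(0,58)
plan(x,y,-5,TH,n=1); print(pose()[2][:,2].round(4))"
```

```text
at [545.7 115.1  -3.4] al -0.122 tilt 4.12 w 59.3 F [-0.1  2.4  2.9] t 18.7 q6 0.25
step 3.0 spin 0.006
[[2.0, -1.6, 1.6, 0.006]]
[-7.190e-02 -1.000e-04 -9.974e-01]
```

Call:
step_arm(moves=[[[0,0,0,0],[0,0,0,0],[0,0,0,0],[0,0,0,0]]], claw=1)

```text
time_s: 19.23
ee_pos: [546.5, 114.9, -2.2]
ee_rot: [0.002, 0.998, -0.061, -0.035]
ft_force: [0.0, -0.1, -0.5]
gripper_width: 85.4
```

Call:
step_arm(moves=[[[-1,0,-15,0],[-2,0,-30,0],[-2,0,-35,0],[0,0,-10,0],[0,0,0,0]]])

```text
time_s: 19.85
ee_pos: [548.0, 115.6, 93.4]
ee_rot: [0.002, 0.998, -0.061, -0.034]
ft_force: [0.1, 0.1, -1.8]
gripper_width: 85.4
```

Call:
step_arm(moves=[[[0,0,0,0.12],[0,0,0,0.12],[0,0,0,0.12],[0,0,0,0.12],[0,0,0,0]]])

```text
time_s: 20.48
ee_pos: [545.4, 115.2, 87.7]
ee_rot: [0.012, 0.952, -0.303, -0.036]
ft_force: [-0.2, 1.0, -0.3]
gripper_width: 85.1
```

```bash
python3 -c "
from h import *
plan(452.5,-350,75,1.82-np.pi,n=12); print(pose()[2][:,2].round(4))
d=shot('top'); 
for b in blanks(d,(165,175,296,228),z=45): print([np.round(x,2) for x in b])"
```

```text
at [545.4 115.2  87.7] al -0.618 tilt 4.4 w 85.1 F [-0.2  1.  -0.3] t 20.5 q6 0.75
step 39.5 spin 0.059
[[16.2, 36.1, 1.1, 0.059], [18.2, 35.1, 1.1, 0.059], [20.3, 33.9, 1.1, 0.059], [22.2, 32.7, 1.1, 0.059], [24.1, 31.3, 1.1, 0.059], [25.9, 29.9, 1.1, 0.059], [27.6, 28.3, 1.1, 0.059], [29.2, 26.6, 1.1, 0.059], [30.7, 24.9, 1.1, 0.059], [32.1, 23.0, 1.1, 0.059], [33.4, 21.1, 1.1, 0.059], [34.6, 19.1, 1.1, 0.059]]
[-0.0767 -0.001  -0.9971]
[array([ 609.23, -387.37,   45.  ]), np.float64(1.81), array([48.13, 21.05]), array([289.3, 177.5])]
[array([544.97,  90.12,  45.  ]), np.float64(0.08), array([57.34, 49.62]), array([179.27, 189.96])]
[array([ 515.15, -228.48,   45.  ]), np.float64(1.5), array([64.39, 33.76]), array([252.39, 198.31])]
[array([ 452.08, -348.56,   45.  ]), np.float64(1.82), array([65.06, 33.94]), array([279.78, 213.4 ])]
```

Call:
step_arm(moves=[[[0,0,0,0.185],[0,0,0,0.185],[0,0,0,0]]])

```text
time_s: 20.9
ee_pos: [544.7, 115.1, 86.2]
ee_rot: [0.019, 0.88, -0.472, -0.035]
ft_force: [0.5, 1.1, -1.0]
gripper_width: 85.4
```

```bash
python3 -c "
from h import *
plan(452.5,-350,75,1.82-np.pi,n=12); print(pose()[2][:,2].round(4),pose()[0]['q'].round(4),pose()[0]['tau'].round(2))"
```

```text
at [544.7 115.1  86.2] al -0.986 tilt 4.53 w 85.4 F [ 0.5  1.1 -1. ] t 20.9 q6 1.12
step 39.5 spin 0.028
[[28.1, 27.8, 0.9, 0.028], [28.9, 27.0, 0.9, 0.028], [29.6, 26.2, 0.9, 0.028], [30.3, 25.3, 0.9, 0.028], [31.0, 24.5, 0.9, 0.028], [31.7, 23.6, 0.9, 0.028], [32.3, 22.7, 0.9, 0.028], [32.9, 21.8, 0.9, 0.028], [33.5, 20.9, 0.9, 0.028], [34.1, 19.9, 0.9, 0.028], [34.7, 19.0, 0.9, 0.028], [35.2, 18.0, 0.9, 0.028]]
[-0.079  -0.0013 -0.9969] [0.1376 0.4713 1.5509 0.0102 1.198  1.1185] [-0.00e+00 -6.06e+01 -3.27e+01  3.00e-02  2.30e-01  2.04e+00]
```

Call:
step_arm(moves=[[[0,0,0,0.03],[0,0,0,0.03],[0,0,0,0.03],[0,0,0,0.03],[0,0,0,0.03],[0,0,0,0.03]]])

```text
time_s: 21.65
ee_pos: [544.5, 115.0, 85.8]
ee_rot: [0.022, 0.834, -0.55, -0.033]
ft_force: [0.4, 0.1, -0.3]
gripper_width: 85.4
```

```bash
python3 -c "
from h import *
plan(452.5,-350,75,1.82-np.pi,n=12); print(pose()[2][:,2].round(4),pose()[0]['q'].round(4),pose()[0]['tau'].round(2))"
```

```text
at [544.5 115.   85.8] al -1.167 tilt 4.56 w 85.4 F [ 0.4  0.1 -0.3] t 21.6 q6 1.3
step 39.5 spin 0.013
[[32.6, 22.3, 0.9, 0.013], [32.9, 21.9, 0.9, 0.013], [33.2, 21.4, 0.9, 0.013], [33.5, 21.0, 0.9, 0.013], [33.7, 20.6, 0.9, 0.013], [34.0, 20.1, 0.9, 0.013], [34.2, 19.7, 0.9, 0.013], [34.5, 19.3, 0.9, 0.013], [34.7, 18.8, 0.9, 0.013], [35.0, 18.4, 0.9, 0.013], [35.2, 17.9, 0.9, 0.013], [35.4, 17.4, 0.9, 0.013]]
[-0.0795 -0.0014 -0.9968] [0.1376 0.4716 1.5512 0.0102 1.1978 1.2992] [-0.000e+00 -6.054e+01 -3.265e+01  2.000e-02  2.300e-01 -5.400e-01]
```

Call:
step_arm(moves=[[[41,28,0,0.02],[41,27,0,0.02],[42,26,0,0.02],[43,25,0,0.02],[43,24,0,0.02],[44,23,0,0.02],[44,22,0,0.02],[44,22,0,0.02]]])

```text
time_s: 22.65
ee_pos: [467.7, -282.1, 93.3]
ee_rot: [0.025, 0.785, -0.618, -0.03]
ft_force: [0.4, 0.2, 0.7]
gripper_width: 85.3
```

```bash
python3 -c "
from h import *
plan(452.5,-350,75,1.82-np.pi,n=3); print(pose()[2][:,2].round(4))"
```

```text
at [ 467.7 -282.1   93.3] al -1.335 tilt 4.43 w 85.3 F [0.4 0.2 0.7] t 22.6 q6 0.77
step 24.0 spin -0.004
[[20.8, 10.2, 6.1, -0.004], [20.8, 10.3, 6.1, -0.004], [20.7, 10.4, 6.1, -0.004]]
[-0.0773 -0.0023 -0.997 ]
```

Call:
step_arm(moves=[[[20,10,0,0],[20,10,0,0],[18,9,0,0],[0,0,0,0],[0,0,-60,0],[0,0,-60,0],[0,0,-60,0],[0,0,0,0]]])

```text
time_s: 23.65
ee_pos: [466.0, -347.4, 278.8]
ee_rot: [0.025, 0.783, -0.621, -0.031]
ft_force: [0.1, 0.1, -1.0]
gripper_width: 85.6
```

```bash
python3 -c "
from h import *
plan(452.5,-350,75,1.82-np.pi,n=8); print(pose()[2][:,2].round(4))"
```

```text
at [ 466.  -347.4  278.8] al -1.342 tilt 4.49 w 85.6 F [ 0.1  0.1 -1. ] t 23.6 q6 0.66
step 25.5 spin -0.003
[[-0.1, 1.7, 25.5, -0.003], [-0.1, 1.7, 25.5, -0.003], [-0.1, 1.7, 25.5, -0.003], [-0.1, 1.7, 25.5, -0.003], [-0.1, 1.7, 25.5, -0.003], [-0.1, 1.7, 25.5, -0.003], [-0.1, 1.7, 25.5, -0.003], [-0.1, 1.7, 25.5, -0.003]]
[-7.830e-02 -4.000e-04 -9.969e-01]
```

```bash
python3 - <<'E'
s=open('h.py').read()
a=s.index("    for i in range(n):\n        c,sn"); b=s.index("    print('step'")
s=s[:a]+"""    for i in range(n):
        rows.append([round(float(v),1) for v in R.T@(T/n)]+[round(float(-da/n),3)]); R=R@Ro.from_rotvec([0,0,-da/n]).as_matrix()
"""+s[b:]
open('h.py','w').write(s)
from h import *
plan(452.5,-350,-25,1.82-np.pi,n=10)
E
```

```text
at [ 466.  -347.4  278.8] al -1.342 tilt 4.49 w 85.6 F [ 0.1  0.1 -1. ] t 23.6 q6 0.66
step 30.4 spin -0.002
[[0.5, -1.0, 30.4, -0.002], [0.5, -1.0, 30.4, -0.002], [0.5, -1.0, 30.4, -0.002], [0.5, -1.0, 30.4, -0.002], [0.5, -0.9, 30.4, -0.002], [0.5, -0.9, 30.4, -0.002], [0.5, -0.9, 30.4, -0.002], [0.5, -0.9, 30.4, -0.002], [0.5, -0.9, 30.4, -0.002], [0.5, -0.9, 30.4, -0.002]]
```

Call:
step_arm(moves=[[[0.5,-1,40,0],[0.5,-1,45,0],[0.5,-1,45,0],[0.5,-1,45,0],[0.5,-1,40,0],[0.5,-1,35,0],[0,-1,20,0],[0,0,0,0]]])

```text
time_s: 24.65
ee_pos: [450.5, -340.8, -5.0]
ee_rot: [0.024, 0.784, -0.619, -0.034]
ft_force: [-0.8, 0.5, 0.2]
gripper_width: 85.4
```

```bash
python3 - <<'E'
from h import *
plan(452.5,-350,-31,1.82-np.pi,n=3)
E
```

```text
at [ 450.5 -340.8   -5. ] al -1.338 tilt 4.79 w 85.4 F [-0.8  0.5  0.2] t 24.6 q6 0.68
step 9.2 spin -0.006
[[3.3, -0.6, 8.6, -0.006], [3.3, -0.6, 8.6, -0.006], [3.3, -0.6, 8.6, -0.006]]
```

Call:
step_arm(moves=[[[10,-1,0,0],[0,-0.5,9,0],[0,-0.5,9,0],[0,0,7,0],[0,0,0,0]]])

```text
time_s: 25.28
ee_pos: [453.7, -350.8, -30.1]
ee_rot: [0.024, 0.784, -0.619, -0.033]
ft_force: [-0.6, 0.0, 0.5]
gripper_width: 85.4
```

```bash
python3 - <<'E'
from h import *
plan(452.5,-350,-31,1.82-np.pi,n=1)
E
```

```text
at [ 453.7 -350.8  -30.1] al -1.338 tilt 4.67 w 85.4 F [-0.6  0.   0.5] t 25.3 q6 0.67
step 1.7 spin -0.017
[[-1.1, 0.9, 1.0, -0.017]]
```

Call:
step_arm(moves=[[[0,0,0,0],[0,0,0,0],[0,0,0,0],[0,0,0,0],[0,0,0,0]]], claw=-1)

```text
time_s: 25.9
ee_pos: [454.0, -351.0, -29.4]
ee_rot: [0.024, 0.784, -0.619, -0.032]
ft_force: [0.4, -0.2, -0.9]
gripper_width: 59.3
```

Call:
step_arm(moves=[[[0,0,-25,0],[0,0,-35,0],[0,0,-35,0],[0,0,-20,0],[0,0,0,0]]])

```text
time_s: 26.52
ee_pos: [462.9, -350.8, 87.5]
ee_rot: [0.024, 0.784, -0.619, -0.034]
ft_force: [-0.1, -0.3, -3.0]
gripper_width: 59.2
```

```bash
python3 - <<'E'
from h import *
x,y=clamp(0,97)
plan(x,y,80,None,n=10)
E
```

```text
at [ 462.9 -350.8   87.5] al -1.338 tilt 4.73 w 59.2 F [-0.1 -0.3 -3. ] t 26.5 q6 0.67
step 51.4 spin 0.0
[[-47.1, -20.5, 0.2, 0.0], [-47.1, -20.5, 0.2, 0.0], [-47.1, -20.5, 0.2, 0.0], [-47.1, -20.5, 0.2, 0.0], [-47.1, -20.5, 0.2, 0.0], [-47.1, -20.5, 0.2, 0.0], [-47.1, -20.5, 0.2, 0.0], [-47.1, -20.5, 0.2, 0.0], [-47.1, -20.5, 0.2, 0.0], [-47.1, -20.5, 0.2, 0.0]]
```

Call:
step_arm(moves=[[[-47,-20.5,0,0],[-47,-20.5,0,0],[-47,-20.5,0,0],[-47,-20.5,0,0],[-47,-20.5,0,0],[-47,-20.5,0,0],[-47,-20.5,0,0],[-40,-18,0,0]]])

```text
time_s: 27.52
ee_pos: [531.8, 55.8, 73.4]
ee_rot: [0.026, 0.782, -0.621, -0.039]
ft_force: [0.3, -0.4, -2.6]
gripper_width: 59.3
```

```bash
python3 - <<'E'
from h import *
x,y=clamp(0,97)
plan(x,y,80,None,n=3)
E
```

```text
at [531.8  55.8  73.4] al -1.344 tilt 5.36 w 59.3 F [ 0.3 -0.4 -2.6] t 27.5 q6 1.37
step 33.9 spin 0.0
[[-30.8, -14.1, -2.6, 0.0], [-30.8, -14.1, -2.6, 0.0], [-30.8, -14.1, -2.6, 0.0]]
```

Call:
step_arm(moves=[[[-25,-11,-3,0],[-25,-11,-3,0],[-20,-9,-3,0],[-12,-6,-3,0],[-7,-4,-1,0],[0,0,0,-0.06],[0,0,0,-0.06],[0,0,0,-0.06]]])

```text
time_s: 28.52
ee_pos: [551.4, 156.1, 79.6]
ee_rot: [0.025, 0.836, -0.546, -0.044]
ft_force: [-0.1, -0.2, -2.6]
gripper_width: 59.0
```

Call:
step_arm(moves=[[[0,0,0,-0.08],[0,0,0,-0.08],[0,0,0,-0.08],[0,0,0,-0.08],[0,0,0,-0.08],[0,0,0,-0.08],[0,0,0,-0.08],[0,0,0,-0.08]]])

```text
time_s: 29.52
ee_pos: [552.1, 151.7, 78.7]
ee_rot: [0.01, 0.967, -0.248, -0.05]
ft_force: [-0.1, -0.3, -1.2]
gripper_width: 59.3
```

```bash
python3 - <<'E'
from h import *
x,y=clamp(0,97)
plan(x,y,60,TH,n=6)
E
```

```text
at [552.1 151.7  78.7] al -0.504 tilt 5.86 w 59.3 F [-0.1 -0.3 -1.2] t 29.5 q6 0.68
step 3.2 spin -0.063
[[0.1, -0.7, 3.1, -0.063], [0.2, -0.7, 3.1, -0.063], [0.2, -0.7, 3.1, -0.063], [0.2, -0.7, 3.1, -0.063], [0.3, -0.7, 3.1, -0.063], [0.3, -0.6, 3.1, -0.063]]
```

Call:
step_arm(moves=[[[0,-0.7,3,-0.065],[0,-0.7,3,-0.065],[0,-0.7,3,-0.065],[0.5,-0.7,3,-0.065],[0.5,-0.7,3,-0.065],[0.5,-0.7,3,-0.065],[0,0,0,0]]])

```text
time_s: 30.4
ee_pos: [553.9, 151.7, 59.2]
ee_rot: [0.001, 0.997, -0.052, -0.052]
ft_force: [-0.0, -0.4, -1.7]
gripper_width: 59.3
```

```bash
python3 - <<'E'
from h import *
x,y=clamp(0,97)
plan(x,y,0,TH,n=6)
E
```

```text
at [553.9 151.7  59.2] al -0.105 tilt 5.91 w 59.3 F [-0.  -0.4 -1.7] t 30.4 q6 0.29
step 9.9 spin 0.004
[[0.8, -0.6, 9.8, 0.004], [0.8, -0.6, 9.8, 0.004], [0.8, -0.6, 9.8, 0.004], [0.8, -0.6, 9.8, 0.004], [0.8, -0.6, 9.8, 0.004], [0.8, -0.6, 9.8, 0.004]]
```

Call:
step_arm(moves=[[[1,-0.6,12,0.004],[1,-0.6,15,0.004],[1,-0.6,15,0.004],[1,-0.6,10,0.004],[0.5,-0.6,6,0.004],[0,0,0,0]]])

```text
time_s: 31.15
ee_pos: [553.0, 154.4, -2.2]
ee_rot: [0.001, 0.997, -0.065, -0.051]
ft_force: [-1.8, -0.1, 6.7]
gripper_width: 59.2
```

```bash
python3 - <<'E'
from h import *
x,y=clamp(0,97)
plan(x,y,-4,TH,n=2)
E
```

```text
at [553.  154.4  -2.2] al -0.13 tilt 5.88 w 59.2 F [-1.8 -0.1  6.7] t 31.1 q6 0.31
step 1.0 spin -0.001
[[-0.0, -0.4, 0.9, -0.001], [-0.0, -0.4, 0.9, -0.001]]
```

Contact reached; release and lift.

Call:
step_arm(moves=[[[0,0,0,0],[0,0,0,0],[0,0,0,0],[0,0,0,0]]], claw=1)

```text
time_s: 31.65
ee_pos: [553.5, 154.5, -1.9]
ee_rot: [0.001, 0.997, -0.065, -0.051]
ft_force: [-0.2, -0.3, -0.3]
gripper_width: 85.6
```

Call:
step_arm(moves=[[[-1,0,-15,0],[-3,0,-30,0],[-3,0,-35,0],[-4,0,-40,0],[-3,0,-30,0],[-40,0,0,0],[-40,0,0,0],[0,0,0,0]]])

```text
time_s: 32.65
ee_pos: [474.6, 166.2, 169.9]
ee_rot: [-0.0, 0.997, -0.065, -0.047]
ft_force: [0.5, 0.2, 0.1]
gripper_width: 85.6
```

```bash
python3 - <<'E'
from h import *
plan(515.5,-228.4,70,1.5-np.pi,n=10)
d=shot('top');c=cv2.resize(d['image'][158:208,115:200],None,fx=7,fy=7,interpolation=cv2.INTER_CUBIC)
s=shot('scene');e=cv2.resize(s['image'][125:190,170:255],None,fx=7,fy=7,interpolation=cv2.INTER_CUBIC)
cv2.imwrite('pics/c8.png',cv2.resize(np.vstack([c,e]),None,fx=.74,fy=.74))
for b in blanks(d,(160,176,296,228),z=45): print([np.round(x,2) for x in b])
E
```

```text
at [474.6 166.2 169.9] al -0.131 tilt 5.42 w 85.6 F [0.5 0.2 0.1] t 32.6 q6 0.37
step 40.9 spin 0.151
[[10.1, 38.5, 9.3, 0.151], [15.8, 36.6, 9.3, 0.151], [21.1, 33.8, 9.3, 0.151], [26.0, 30.2, 9.3, 0.151], [30.2, 26.0, 9.3, 0.151], [33.8, 21.1, 9.3, 0.151], [36.6, 15.8, 9.3, 0.151], [38.5, 10.1, 9.3, 0.151], [39.6, 4.2, 9.3, 0.151], [39.8, -1.8, 9.3, 0.151]]
[array([ 607.66, -384.89,   45.  ]), np.float64(1.67), array([44.2 , 20.21]), array([288.73, 177.85])]
[array([548.03, 114.93,  45.  ]), np.float64(1.41), array([104.02,  56.81]), array([173.58, 189.14])]
[array([ 515.09, -228.55,   45.  ]), np.float64(1.5), array([64.53, 33.93]), array([252.41, 198.33])]
```

View pics/c8.png

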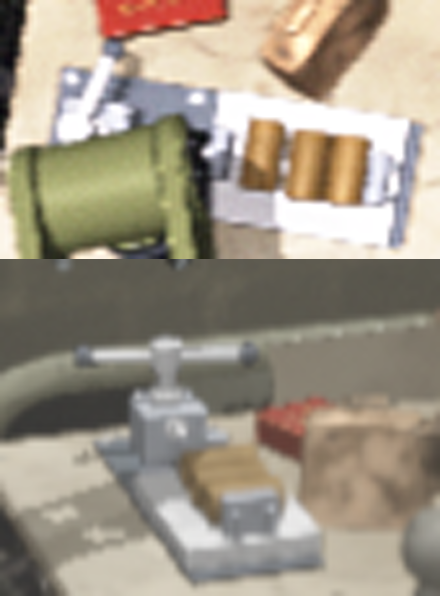

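Call:
step_arm(moves=[[[20,0,0,0],[20,0,0,0],[20,0,0,0],[20,0,0,0],[15,0,0,0],[5,0,0,0],[0,0,0,0]]])

```text
time_s: 33.62
ee_pos: [582.0, 150.5, 158.7]
ee_rot: [0.0, 0.997, -0.067, -0.048]
ft_force: [-0.1, -0.7, -0.3]
gripper_width: 85.4
```

```bash
python3 - <<'E'
from h import *
plan(515.5,-228.4,70,1.5-np.pi,n=1)
d=dict(np.load('top1.npz'))
for p in [(165.3,187.5),(174.8,189.9),(182.2,190.8)]:
    q=cast(d,[p],45)[0][:2]-O; c,s=np.cos(TH),np.sin(TH); print((q[0]*c+q[1]*s).round(1),(-q[0]*s+q[1]*c).round(1))
E
```

```text
at [582.  150.5 158.7] al -0.135 tilt 5.49 w 85.4 F [-0.1 -0.7 -0.3] t 33.6 q6 0.31
step 394.8 spin 1.507
[[-6.6, 383.8, 92.3, 1.507]]
2.0 93.2
-2.2 50.7
-1.3 18.3
```

Call:
step_arm(moves=[[[-50,0,0,0],[-60,0,0,0],[0,0,0,0]]])

```text
time_s: 34.0
ee_pos: [469.1, 165.3, 168.1]
ee_rot: [0.0, 0.997, -0.067, -0.049]
ft_force: [0.2, -0.2, -0.8]
gripper_width: 85.6
```

```bash
python3 - <<'E'
from h import *
plan(515.5,-228.4,70,1.5-np.pi,n=1)
E
```

```text
at [469.1 165.3 168.1] al -0.135 tilt 5.63 w 85.6 F [ 0.2 -0.2 -0.8] t 34.0 q6 0.37
step 408.4 spin 1.507
[[108.0, 383.2, 90.8, 1.507]]
```

```bash
python3 - <<'E'
from h import *
plan(613,303,125,None,n=8)
E
```

```text
at [469.1 165.3 168.1] al -0.135 tilt 5.63 w 85.6 F [ 0.2 -0.2 -0.8] t 34.0 q6 0.37
step 25.5 spin 0.0
[[16.0, -19.5, 3.7, 0.0], [16.0, -19.5, 3.7, 0.0], [16.0, -19.5, 3.7, 0.0], [16.0, -19.5, 3.7, 0.0], [16.0, -19.5, 3.7, 0.0], [16.0, -19.5, 3.7, 0.0], [16.0, -19.5, 3.7, 0.0], [16.0, -19.5, 3.7, 0.0]]
```

Call:
step_arm(moves=[[[16,-19.5,2,0],[16,-19.5,2,0],[16,-19.5,2,0],[16,-19.5,2,0],[16,-19.5,2,0],[16,-19.5,2,0],[16,-19.5,2,0],[10,-12,2,0]]], claw=-1)

```text
time_s: 35.0
ee_pos: [614.7, 300.1, 141.2]
ee_rot: [-0.001, 0.997, -0.067, -0.046]
ft_force: [-0.1, 0.2, 0.1]
gripper_width: -0.2
```

```bash
python3 - <<'E'
from h import *
plan(613,303,110,None,n=1)
plan(613,303,40,None,n=5)
E
```

```text
at [614.7 300.1 141.2] al -0.135 tilt 5.27 w -0.2 F [-0.1  0.2  0.1] t 35.0 q6 0.51
step 31.4 spin 0.0
[[0.8, -2.8, 31.2, 0.0]]
at [614.7 300.1 141.2] al -0.135 tilt 5.27 w -0.2 F [-0.1  0.2  0.1] t 35.0 q6 0.51
step 20.3 spin 0.0
[[1.4, -0.6, 20.2, 0.0], [1.4, -0.6, 20.2, 0.0], [1.4, -0.6, 20.2, 0.0], [1.4, -0.6, 20.2, 0.0], [1.4, -0.6, 20.2, 0.0]]
```

Call:
step_arm(moves=[[[1.5,-1,20,0],[1.5,-1,25,0],[1.5,-0.6,25,0],[1.5,-0.6,18,0],[0.5,-0.6,8,0],[0,0,0,0]]])

```text
time_s: 35.75
ee_pos: [611.6, 302.2, 37.1]
ee_rot: [0.0, 0.997, -0.068, -0.047]
ft_force: [0.3, -0.6, 0.2]
gripper_width: -0.0
```

```bash
cat >> h.py <<'E'
HUB=np.array([572.,293.])
def orbit(r=42,step=.3,n=8,z=40):
    s,p,R=pose(); v=p[:2]-HUB; f=np.arctan2(v[1],v[0]); print('at',p.round(1),'r',np.hypot(*v).round(1),'phi',f.round(3),'tilt',np.degrees(np.arccos(-R[2,2])).round(2),'F',np.round(s['ft_force'],1),'t',round(s['time_s'],1))
    q=p.copy(); rows=[]
    for i in range(n):
        f-=step; t=np.array([*(HUB+r*np.array([np.cos(f),np.sin(f)])),q[2]+(z-p[2])/n]); rows.append([round(float(x),1) for x in R.T@(t-q)]+[0]); q=t
    print(rows)
E
python3 -c "
from h import *
orbit()"
```

```text
at [611.6 302.2  37.1] r 40.6 phi 0.229 tilt 5.4 F [ 0.3 -0.6  0.2] t 35.8
[[3.9, 11.8, -0.7, 0], [-1.1, 12.5, -0.2, 0], [-4.7, 11.6, 0.2, 0], [-7.9, 9.7, 0.4, 0], [-10.4, 6.9, 0.7, 0], [-12.0, 3.5, 0.8, 0], [-12.5, -0.2, 0.8, 0], [-11.9, -3.9, 0.7, 0]]
```

Call:
step_arm(moves=[[[4,12,-0.7,0],[-1,12.5,-0.2,0],[-4.7,11.6,0.2,0],[-8,9.7,0.4,0],[-10.4,7,0.7,0],[-12,3.5,0.8,0],[-12.5,0,0.8,0],[-12,-4,0.7,0]]])

```text
time_s: 36.75
ee_pos: [551.0, 251.8, 45.7]
ee_rot: [-0.003, 0.997, -0.07, -0.04]
ft_force: [3.2, -0.6, -2.3]
gripper_width: -0.4
```

```bash
python3 -c "
from h import *
orbit()"
```

```text
at [551.  251.8  45.7] r 46.2 phi -2.041 tilt 4.62 F [ 3.2 -0.6 -2.3] t 36.8
[[-9.7, -9.8, 1.5, 0], [-8.8, -8.8, 1.4, 0], [-5.8, -11.1, 1.2, 0], [-2.3, -12.3, 0.9, 0], [1.4, -12.5, 0.6, 0], [5.0, -11.5, 0.3, 0], [8.2, -9.5, 0.1, 0], [10.7, -6.7, -0.1, 0]]
```

Call:
step_arm(moves=[[[-9.7,-9.8,1.8,0],[-8.8,-8.8,1.8,0],[-5.8,-11,1.5,0],[-2.3,-12.3,1,0],[1.4,-12.5,0.6,0],[5,-11.5,0.3,0],[8,-9.5,0,0],[10.7,-6.7,0,0]]])

```text
time_s: 37.75
ee_pos: [556.3, 339.2, 38.0]
ee_rot: [-0.001, 0.997, -0.069, -0.043]
ft_force: [-3.5, -2.4, 1.0]
gripper_width: 0.1
```

```bash
python3 -c "
from h import *
orbit()"
```

```text
at [556.3 339.2  38. ] r 48.8 phi 1.898 tilt 4.92 F [-3.5 -2.4  1. ] t 37.8
[[14.9, 2.2, -1.5, 0], [12.5, -0.2, -1.3, 0], [12.0, 3.5, -1.3, 0], [10.4, 6.9, -1.1, 0], [7.9, 9.7, -0.9, 0], [4.7, 11.6, -0.6, 0], [1.0, 12.5, -0.3, 0], [-2.7, 12.3, 0.0, 0]]
```

Call:
step_arm(moves=[[[13,4,-1.2,0],[12,0,-1,0],[11.5,3.5,-1,0],[10,7,-1,0],[7.5,9.5,-0.8,0],[4.5,11.5,-0.6,0],[1,12,-0.3,0],[-2.7,12,0,0]]])

```text
time_s: 38.75
ee_pos: [605.3, 273.0, 37.4]
ee_rot: [-0.003, 0.997, -0.067, -0.045]
ft_force: [2.4, 5.8, -0.2]
gripper_width: 0.0
```

```bash
python3 -c "
from h import *
orbit(40)"
```

```text
at [605.3 273.   37.4] r 38.8 phi -0.54 tilt 5.13 F [ 2.4  5.8 -0.2] t 38.8
[[-5.2, 10.6, 0.2, 0], [-9.0, 7.8, 0.5, 0], [-10.9, 4.8, 0.7, 0], [-11.9, 1.4, 0.7, 0], [-11.7, -2.2, 0.7, 0], [-10.6, -5.6, 0.6, 0], [-8.4, -8.5, 0.4, 0], [-5.6, -10.6, 0.2, 0]]
```

Call:
step_arm(moves=[[[-5,10.6,0.5,0],[-9,7.8,0.7,0],[-11,4.8,1,0],[-12,1.4,1,0],[-11.7,-2.2,1,0],[-10.6,-5.6,1,0],[-8.4,-8.5,0.8,0],[-5.6,-10.6,0.5,0]]])

```text
time_s: 39.75
ee_pos: [532.0, 280.2, 39.6]
ee_rot: [-0.002, 0.997, -0.069, -0.04]
ft_force: [2.2, -3.3, -0.3]
gripper_width: -0.1
```

```bash
python3 -c "
from h import *
orbit(40)"
```

```text
at [532.  280.2  39.6] r 42.0 phi -2.831 tilt 4.58 F [ 2.2 -3.3 -0.3] t 39.8
[[-1.7, -12.3, 0.1, 0], [0.0, -12.0, -0.1, 0], [3.5, -11.4, -0.3, 0], [6.7, -9.9, -0.6, 0], [9.3, -7.4, -0.8, 0], [11.1, -4.3, -0.9, 0], [11.9, -0.8, -1.0, 0], [11.6, 2.7, -1.0, 0]]
```

Call:
step_arm(moves=[[[-1.5,-12,0,0],[0,-12,0,0],[3.5,-11.4,-0.3,0],[6.5,-9.9,-0.6,0],[9,-7.4,-0.8,0],[0,0,0,0]]])

```text
time_s: 40.5
ee_pos: [552.4, 335.2, 37.8]
ee_rot: [0.0, 0.997, -0.067, -0.045]
ft_force: [-0.7, 0.6, -0.4]
gripper_width: 0.1
```

```bash
python3 - <<'E'
from h import *
orbit(40)
d=shot('top');c=cv2.resize(d['image'][158:208,115:200],None,fx=7,fy=7,interpolation=cv2.INTER_CUBIC)
s=shot('scene');e=cv2.resize(s['image'][125:190,170:255],None,fx=7,fy=7,interpolation=cv2.INTER_CUBIC)
cv2.imwrite('pics/c9.png',cv2.resize(np.vstack([c,e]),None,fx=.74,fy=.74))
E
```

```text
at [552.4 335.2  37.8] r 46.5 phi 2.007 tilt 5.11 F [-0.7  0.6 -0.4] t 40.5
[[14.3, 0.6, -1.6, 0], [11.8, -1.4, -1.3, 0], [11.7, 2.1, -1.3, 0], [10.5, 5.5, -1.2, 0], [8.4, 8.4, -1.0, 0], [5.6, 10.5, -0.7, 0], [2.2, 11.7, -0.4, 0], [-1.3, 11.9, -0.1, 0]]
```

View pics/c9.png

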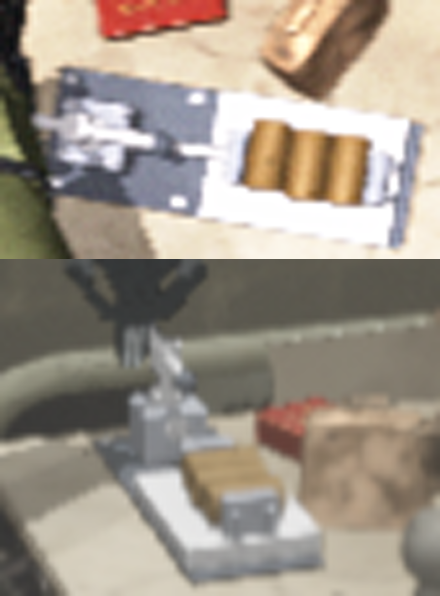

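Call:
step_arm(moves=[[[10,3,-1.2,0],[10,0,-1,0],[9.5,2,-1,0],[8,5,-1,0],[0,0,0,0]]])

```text
time_s: 41.22
ee_pos: [588.1, 319.5, 38.6]
ee_rot: [0.0, 0.997, -0.067, -0.046]
ft_force: [0.5, 0.8, 0.3]
gripper_width: 0.1
```

```bash
python3 -c "
from h import *
orbit(40,.2)"
```

```text
at [588.1 319.5  38.6] r 31.1 phi 1.025 tilt 5.3 F [0.5 0.8 0.3] t 41.2
[[10.5, -4.3, -1.2, 0], [6.0, 5.2, -0.7, 0], [4.9, 6.3, -0.6, 0], [3.5, 7.2, -0.5, 0], [2.0, 7.7, -0.3, 0], [0.4, 8.0, -0.2, 0], [-1.1, 7.9, -0.0, 0], [-2.7, 7.5, 0.1, 0]]
```

Call:
step_arm(moves=[[[9,0,-0.8,0],[6,4,-0.6,0],[5,6,-0.5,0],[3.5,7,-0.4,0],[2,7.7,-0.3,0]]])

```text
time_s: 41.85
ee_pos: [611.8, 290.7, 39.2]
ee_rot: [-0.0, 0.997, -0.066, -0.046]
ft_force: [-0.5, 2.9, 0.1]
gripper_width: -0.1
```

```bash
python3 -c "
from h import *
orbit(40,.2)"
```

```text
at [611.8 290.7  39.2] r 39.9 phi -0.057 tilt 5.24 F [-0.5  2.9  0.1] t 41.9
[[-0.1, 8.0, -0.0, 0], [-1.8, 7.8, 0.1, 0], [-3.3, 7.3, 0.2, 0], [-4.7, 6.5, 0.4, 0], [-5.8, 5.4, 0.5, 0], [-6.8, 4.2, 0.5, 0], [-7.5, 2.7, 0.6, 0], [-7.9, 1.2, 0.6, 0]]
```

Call:
step_arm(moves=[[[0,8,0,0],[-1.8,7.8,0.1,0],[-3.3,7.3,0.2,0],[-4.7,6.5,0.4,0]]])

```text
time_s: 42.35
ee_pos: [598.2, 260.4, 40.2]
ee_rot: [-0.001, 0.997, -0.067, -0.044]
ft_force: [2.2, 2.8, 0.5]
gripper_width: -0.3
```

```bash
python3 -c "
from h import *
orbit(40,.2)"
```

```text
at [598.2 260.4  40.2] r 41.8 phi -0.893 tilt 5.09 F [2.2 2.8 0.5] t 42.4
[[-7.3, 4.0, 0.7, 0], [-6.9, 3.9, 0.7, 0], [-7.6, 2.4, 0.7, 0], [-7.9, 0.9, 0.7, 0], [-7.9, -0.7, 0.7, 0], [-7.6, -2.3, 0.7, 0], [-7.0, -3.7, 0.6, 0], [-6.1, -5.1, 0.6, 0]]
```

Call:
step_arm(moves=[[[-7,4,0.7,0],[-7,3.5,0.7,0],[-7.6,2.4,0.7,0]]])

```text
time_s: 42.72
ee_pos: [580.2, 253.5, 41.1]
ee_rot: [-0.003, 0.997, -0.067, -0.036]
ft_force: [82.4, 22.9, -38.7]
gripper_width: -0.3
```

Call:
step_arm(moves=[[[-8,0.6,0.7,0],[-7.5,-1,0.7,0],[-7.5,-2,0.7,0]]])

```text
time_s: 43.1
ee_pos: [584.0, 254.4, 41.8]
ee_rot: [-0.008, 0.997, -0.071, -0.003]
ft_force: [65.5, -15.5, -26.4]
gripper_width: -0.0
```

```bash
python3 -c "
from h import *
orbit(40,.2)
d=shot('top');c=cv2.resize(d['image'][158:208,115:200],None,fx=8,fy=8,interpolation=cv2.INTER_CUBIC)
cv2.imwrite('pics/c10.png',c)"
```

```text
at [584.  254.4  41.8] r 40.4 phi -1.27 tilt 1.02 F [ 65.5 -15.5 -26.4] t 43.1
[[-7.7, 2.3, 0.2, 0], [-7.9, 1.1, 0.3, 0], [-8.0, -0.5, 0.3, 0], [-7.7, -2.0, 0.3, 0], [-7.2, -3.5, 0.3, 0], [-6.3, -4.9, 0.3, 0], [-5.2, -6.0, 0.4, 0], [-3.9, -7.0, 0.4, 0]]
```

View pics/c10.png

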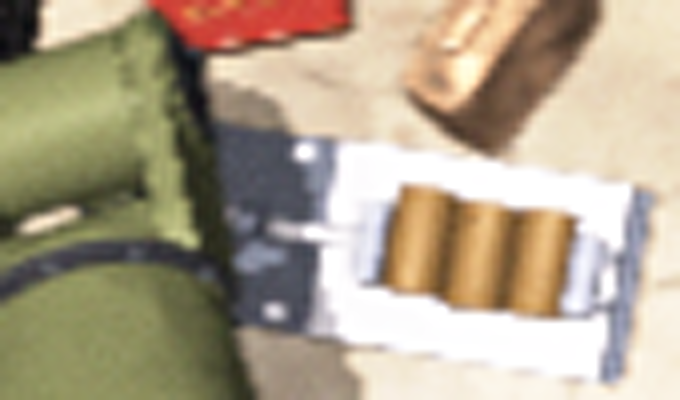

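Call:
step_arm(moves=[[[8,0,0,0],[6,0,0,0],[0,0,-20,0],[0,0,-35,0],[0,0,-35,0],[0,0,-10,0],[0,0,0,0]]])

```text
time_s: 44.02
ee_pos: [595.9, 250.1, 148.0]
ee_rot: [-0.007, 0.997, -0.07, -0.004]
ft_force: [0.0, 0.3, -0.7]
gripper_width: 0.2
```

```bash
python3 -c "
from h import *
plan(515.5,-228.4,90,None,n=12)"
```

```text
at [595.9 250.1 148. ] al -0.14 tilt 0.94 w 0.2 F [ 0.   0.3 -0.7] t 44.0 q6 0.47
step 40.7 spin 0.0
[[-1.0, 40.5, 4.3, 0.0], [-1.0, 40.5, 4.3, 0.0], [-1.0, 40.5, 4.3, 0.0], [-1.0, 40.5, 4.3, 0.0], [-1.0, 40.5, 4.3, 0.0], [-1.0, 40.5, 4.3, 0.0], [-1.0, 40.5, 4.3, 0.0], [-1.0, 40.5, 4.3, 0.0], [-1.0, 40.5, 4.3, 0.0], [-1.0, 40.5, 4.3, 0.0], [-1.0, 40.5, 4.3, 0.0], [-1.0, 40.5, 4.3, 0.0]]
```

Call:
step_arm(moves=[[[-4,42,0,0],[-4,42,0,0],[-4,42,0,0],[-2,42,0,0],[-1,42,0,0],[0,42,0,0],[0,42,0,0],[0,40,0,0]]], claw=1)

```text
time_s: 45.02
ee_pos: [526.7, -84.9, 134.1]
ee_rot: [-0.007, 0.998, -0.067, -0.012]
ft_force: [0.0, 0.6, -0.4]
gripper_width: 85.5
```

```bash
python3 -c "
from h import *
d=shot('top')
for b in blanks(d,(215,176,296,228),z=22): print([np.round(x,2) for x in b])
for b in blanks(d,(155,170,200,208),z=45): print([np.round(x,2) for x in b])
plan(516.4,-228.4,90,1.5-np.pi,n=8)
m=(d['image'][158:208,115:170]); cv2.imwrite('pics/c11.png',cv2.resize(d['image'][158:208,115:200],None,fx=8,fy=8,interpolation=cv2.INTER_CUBIC))"
```

```text
[array([ 609.82, -386.88,   22.  ]), np.float64(1.66), array([44.91, 20.96]), array([288.77, 177.91])]
[array([ 516.37, -228.46,   22.  ]), np.float64(1.51), array([65.22, 34.28]), array([252.42, 198.32])]
[array([621.63, 113.52,  45.  ]), np.float64(1.53), array([57.99, 28.55]), array([174.44, 172.3 ])]
[array([547.9 , 111.98,  45.  ]), np.float64(1.4), array([97.65, 56.65]), array([174.26, 189.18])]
at [526.1 -88.6 133.9] al -0.136 tilt 1.56 w 85.0 F [-1.6 -3.9 -0.6] t 45.1 q6 -0.11
step 18.4 spin 0.188
[[1.3, 17.5, 5.3, 0.188], [4.6, 17.0, 5.3, 0.188], [7.7, 15.8, 5.3, 0.188], [10.5, 14.1, 5.3, 0.188], [12.9, 11.9, 5.3, 0.188], [14.9, 9.3, 5.3, 0.188], [16.4, 6.3, 5.3, 0.188], [17.3, 3.1, 5.3, 0.188]]
```

View pics/c11.png

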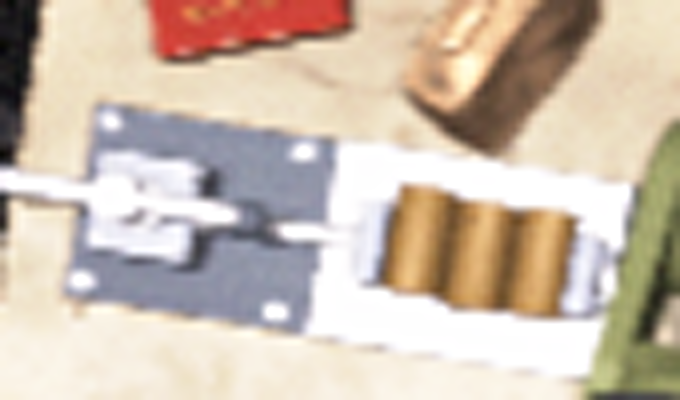

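Call:
step_arm(moves=[[[1,28,0,0.1],[4,28,0,0.1],[6,28,0,0.1],[8,22,0,0.1],[6,14,0,0.1],[4,4,0,0.1],[0,0,0,0.1],[0,0,0,0.1]]])

```text
time_s: 46.08
ee_pos: [506.9, -219.2, 122.4]
ee_rot: [-0.001, 0.886, -0.463, -0.022]
ft_force: [-0.7, 0.4, 0.6]
gripper_width: 85.3
```

```bash
python3 -c "
from h import *
plan(516.4,-228.4,70,1.51-np.pi,n=7)"
```

```text
at [ 506.9 -219.2  122.4] al -0.964 tilt 2.57 w 85.3 F [-0.7  0.4  0.6] t 46.1 q6 0.49
step 7.7 spin 0.095
[[2.1, -0.5, 7.4, 0.095], [2.1, -0.7, 7.4, 0.095], [2.0, -0.9, 7.4, 0.095], [1.9, -1.1, 7.4, 0.095], [1.8, -1.3, 7.4, 0.095], [1.7, -1.4, 7.4, 0.095], [1.5, -1.6, 7.4, 0.095]]
```

Call:
step_arm(moves=[[[2,-0.5,7,0.095],[2,-0.7,7,0.095],[2,-0.9,7,0.095],[2,-1,7,0.095],[1.8,-1.3,7,0.095],[1.7,-1.4,7,0.095],[1.5,-1.6,5,0.095],[0,0,0,0]]])

```text
time_s: 47.08
ee_pos: [511.0, -224.2, 63.9]
ee_rot: [-0.01, -0.679, 0.734, 0.03]
ft_force: [-0.4, -1.0, -0.2]
gripper_width: 85.2
```

```bash
python3 -c "
from h import *
plan(516.4,-228.4,-30,1.51-np.pi,n=6)"
```

```text
at [ 511.  -224.2   63.9] al -1.65 tilt 3.57 w 85.2 F [-0.4 -1.  -0.2] t 47.1 q6 1.17
step 15.7 spin -0.003
[[1.0, -1.8, 15.5, -0.003], [1.0, -1.8, 15.5, -0.003], [1.0, -1.8, 15.5, -0.003], [1.0, -1.8, 15.5, -0.003], [1.0, -1.8, 15.5, -0.003], [1.1, -1.8, 15.5, -0.003]]
```

Call:
step_arm(moves=[[[1,-3,22,0],[1,-2.5,22,0],[1,-2,22,0],[1,-1.5,12,0],[0.5,-1,8,0],[0,0,0,0]]])

```text
time_s: 47.82
ee_pos: [515.3, -225.7, -25.7]
ee_rot: [-0.01, -0.683, 0.73, 0.031]
ft_force: [-0.7, -0.7, 1.6]
gripper_width: 85.4
```

```bash
python3 -c "
from h import *
plan(516.4,-228.4,-30.5,1.51-np.pi,n=2)"
```

```text
at [ 515.3 -225.7  -25.7] al -1.638 tilt 3.68 w 85.4 F [-0.7 -0.7  1.6] t 47.8 q6 1.16
step 2.8 spin -0.003
[[1.3, -0.8, 2.3, -0.003], [1.4, -0.8, 2.3, -0.003]]
```

Call:
step_arm(moves=[[[2,-0.8,3,0],[1,-0.5,2,0],[0,0,0,0]]])

```text
time_s: 48.2
ee_pos: [516.9, -229.3, -29.8]
ee_rot: [-0.01, -0.683, 0.73, 0.029]
ft_force: [0.3, -0.2, 0.2]
gripper_width: 85.3
```

Call:
step_arm(moves=[[[0,0,0,0],[0,0,0,0],[0,0,0,0],[0,0,0,0],[0,0,0,0]]], claw=-1)

```text
time_s: 48.82
ee_pos: [517.3, -229.5, -29.0]
ee_rot: [-0.009, -0.683, 0.73, 0.029]
ft_force: [0.0, -0.3, 0.2]
gripper_width: 58.8
```

Call:
step_arm(moves=[[[0,0,-25,0],[0,0,-35,0],[0,0,-35,0],[0,0,-30,0],[0,0,-10,0],[0,0,0,0]]])

```text
time_s: 49.58
ee_pos: [523.0, -232.6, 106.6]
ee_rot: [-0.01, -0.683, 0.73, 0.032]
ft_force: [0.8, 0.1, -2.3]
gripper_width: 59.2
```

```bash
python3 -c "
from h import *
x,y=clamp(0,33)
plan(x,y,100,None,n=8)"
```

```text
at [ 523.  -232.6  106.6] al -1.637 tilt 3.84 w 59.2 F [ 0.8  0.1 -2.3] t 49.6 q6 1.15
step 40.6 spin 0.0
[[-40.6, -0.1, 2.0, 0.0], [-40.6, -0.1, 2.0, 0.0], [-40.6, -0.1, 2.0, 0.0], [-40.6, -0.1, 2.0, 0.0], [-40.6, -0.1, 2.0, 0.0], [-40.6, -0.1, 2.0, 0.0], [-40.6, -0.1, 2.0, 0.0], [-40.6, -0.1, 2.0, 0.0]]
```

Call:
step_arm(moves=[[[-41,0,0,0],[-41,0,0,0],[-41,0,0,0],[-41,0,0,0],[-41,0,0,0],[-41,0,0,0],[-30,0,0,0],[-12,0,0,0]]])

```text
time_s: 50.58
ee_pos: [536.9, 63.4, 101.9]
ee_rot: [-0.016, -0.682, 0.73, 0.039]
ft_force: [0.8, -0.4, -2.7]
gripper_width: 58.8
```

Call:
step_arm(moves=[[[0,0,0,-0.08],[0,0,0,-0.08],[0,0,0,-0.08],[0,0,0,-0.08],[0,0,0,-0.08],[0,0,0,-0.08],[0,0,0,-0.08],[0,0,0,-0.08]]])

```text
time_s: 51.58
ee_pos: [533.2, 59.5, 92.8]
ee_rot: [0.006, 0.881, -0.471, -0.048]
ft_force: [-0.6, -0.2, -1.6]
gripper_width: 58.8
```

```bash
python3 -c "
from h import *
x,y=clamp(0,34)
plan(x,y,90,TH,n=8)"
```

```text
at [533.2  59.5  92.8] al -0.984 tilt 5.54 w 58.8 F [-0.6 -0.2 -1.6] t 51.6 q6 0.99
step 4.4 spin -0.107
[[-2.6, -3.5, 0.4, -0.107], [-2.2, -3.8, 0.4, -0.107], [-1.8, -4.0, 0.4, -0.107], [-1.4, -4.2, 0.4, -0.107], [-0.9, -4.3, 0.4, -0.107], [-0.5, -4.4, 0.4, -0.107], [0.0, -4.4, 0.4, -0.107], [0.5, -4.4, 0.4, -0.107]]
```

Call:
step_arm(moves=[[[-2.5,-3.5,-1,-0.107],[-2,-3.8,-1,-0.107],[-1.8,-4,-1,-0.107],[-1,-4,-1,-0.107],[-0.5,-4,-1,-0.107],[0,-4,-1,-0.107],[0,-4,-1,-0.107],[0.5,-4,0,-0.107]]])

```text
time_s: 52.58
ee_pos: [543.0, 85.0, 90.8]
ee_rot: [-0.014, 0.997, -0.052, -0.053]
ft_force: [-0.2, -0.3, -1.6]
gripper_width: 59.3
```

```bash
python3 -c "
from h import *
x,y=clamp(0,34)
plan(x,y,32,TH,n=5)"
```

```text
at [543.   85.   90.8] al -0.102 tilt 6.22 w 59.3 F [-0.2 -0.3 -1.6] t 52.6 q6 0.16
step 11.9 spin 0.005
[[1.5, -1.3, 11.7, 0.005], [1.5, -1.3, 11.7, 0.005], [1.4, -1.3, 11.7, 0.005], [1.4, -1.3, 11.7, 0.005], [1.4, -1.3, 11.7, 0.005]]
```

Call:
step_arm(moves=[[[2,-3,10,0.005],[2,-2,14,0.005],[1.5,-2,14,0.005],[1.4,-1.5,10,0.005],[1,-0.5,6,0.005],[0,0,0,0]]])

```text
time_s: 53.32
ee_pos: [544.8, 94.2, 29.5]
ee_rot: [-0.012, 0.996, -0.068, -0.055]
ft_force: [0.3, -0.1, -2.1]
gripper_width: 59.2
```

```bash
python3 -c "
from h import *
x,y=clamp(0,34)
plan(x,y,28,TH,n=3)"
```

```text
at [544.8  94.2  29.5] al -0.136 tilt 6.48 w 59.2 F [ 0.3 -0.1 -2.1] t 53.3 q6 0.2
step 0.7 spin -0.003
[[0.1, 0.5, 0.5, -0.003], [0.1, 0.5, 0.5, -0.003], [0.1, 0.5, 0.5, -0.003]]
```

Call:
step_arm(moves=[[[0,1,1.5,0],[0,0,1,0],[0,0,0,0]]])

```text
time_s: 53.7
ee_pos: [545.6, 93.6, 29.1]
ee_rot: [-0.013, 0.996, -0.068, -0.053]
ft_force: [0.2, 0.6, -1.1]
gripper_width: 59.1
```

Call:
step_arm(moves=[[[0,0,1,0],[0,0,0,0]]])

```text
time_s: 53.95
ee_pos: [545.9, 93.6, 28.8]
ee_rot: [-0.013, 0.996, -0.068, -0.053]
ft_force: [-1.6, 1.0, 1.2]
gripper_width: 58.8
```

Call:
step_arm(moves=[[[0,0,1,0],[0,0,0,0],[0,0,0,0]]])

```text
time_s: 54.32
ee_pos: [546.1, 93.8, 28.5]
ee_rot: [-0.013, 0.996, -0.068, -0.052]
ft_force: [-1.8, 1.4, 2.1]
gripper_width: 59.2
```

Call:
step_arm(moves=[[[0,0,0,0],[0,0,0,0],[0,0,0,0],[0,0,0,0]]], claw=1)

```text
time_s: 54.82
ee_pos: [546.1, 93.5, 27.9]
ee_rot: [-0.013, 0.996, -0.069, -0.052]
ft_force: [-0.5, -0.7, 0.5]
gripper_width: 85.1
```

Call:
step_arm(moves=[[[-1,0,-12,0],[-3,0,-30,0],[-4,0,-40,0],[-4,0,-40,0],[-50,0,0,0],[-50,0,0,0],[-40,0,0,0],[0,0,0,0]]])

```text
time_s: 55.82
ee_pos: [405.8, 110.2, 175.7]
ee_rot: [-0.014, 0.996, -0.069, -0.049]
ft_force: [0.2, -0.2, -0.2]
gripper_width: 85.2
```

```bash
python3 - <<'E'
from h import *
d=shot('top');np.savez('topE.npz',**d);c=cv2.resize(d['image'][158:208,115:200],None,fx=8,fy=8,interpolation=cv2.INTER_CUBIC)
s=shot('scene');np.savez('sceneE.npz',**s);e=cv2.resize(s['image'][130:185,170:255],None,fx=8,fy=8,interpolation=cv2.INTER_CUBIC)
cv2.imwrite('pics/c12.png',cv2.resize(np.vstack([c,e]),None,fx=.7,fy=.7))
for b in blanks(d,(160,180,200,208),z=55): print([np.round(x,2) for x in b])
W=cloud(d)
for y in range(5,100,6):
    r=[]
    for x in (-20,-10,0,10,20):
        u,v=proj(d,[*clamp(x,y),70])[0].round().astype(int); r.append(round(float(np.nanmedian(W[v-1:v+2,u,2])),0))
    print(y,r)
E
```

```text
[array([548.33, 109.54,  55.  ]), np.float64(1.43), array([95.79, 58.46]), array([174.4 , 188.92])]
5 [59.0, 59.0, 54.0, 57.0, 57.0]
11 [60.0, 58.0, 67.0, 65.0, 62.0]
17 [74.0, 74.0, 59.0, 74.0, 77.0]
23 [84.0, 83.0, 79.0, 85.0, 83.0]
29 [89.0, 92.0, 83.0, 92.0, 87.0]
35 [91.0, 87.0, 90.0, 88.0, 91.0]
41 [91.0, 89.0, 93.0, 86.0, 91.0]
47 [85.0, 83.0, 85.0, 93.0, 85.0]
53 [57.0, 59.0, 56.0, 67.0, 58.0]
59 [49.0, 56.0, 52.0, 58.0, 54.0]
65 [48.0, 59.0, 51.0, 49.0, 54.0]
71 [60.0, 56.0, 56.0, 56.0, 60.0]
77 [59.0, 61.0, 61.0, 63.0, 57.0]
83 [63.0, 62.0, 60.0, 67.0, 55.0]
89 [64.0, 58.0, 61.0, 56.0, 65.0]
95 [52.0, 49.0, 50.0, 49.0, 28.0]
```

View pics/c12.png

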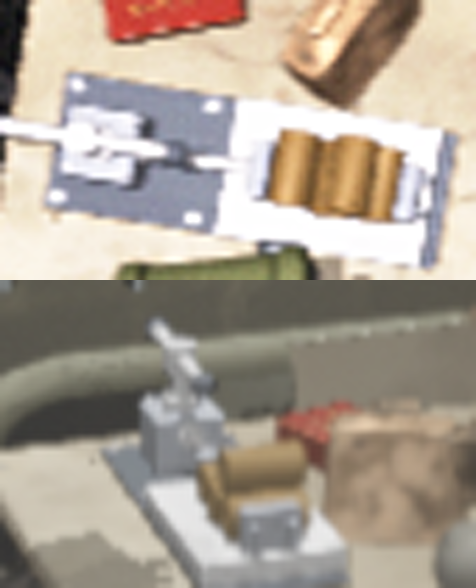

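```bash
python3 - <<'E'
from h import *
d=dict(np.load('topE.npz'))
c,s=np.cos(TH),np.sin(TH)
for p,z in [((294,168),45),((325,173),45),((350,176),74),((386,183),45)]:
    q=cast(d,[np.array([115,158])+(np.array(p)+.5)/5.6-.5],z)[0][:2]-O; print(p,'x',(q[0]*c+q[1]*s).round(1),'y',(-q[0]*s+q[1]*c).round(1))
print(len(blanks(d,(215,188,296,228))),'left on mat')
q=cast(d,[np.array([115,158])+(np.array(p)+.5)/5.6-.5 for p in[(181,154),(85,137)]],95); v=q[1]-q[0]; print('bar vs clamp y',np.arctan2(v[1],v[0])-TH-np.pi/2)
arm.sign_off()
E
```

```text
(294, 168) x 2.8 y 85.4
(325, 173) x 2.5 y 61.0
(350, 176) x 1.7 y 36.0
(386, 183) x 1.9 y 13.0
0 left on mat
bar vs clamp y -0.02685738409364502
the job is handed in; nothing more can be done
```

The job is handed in at about 56 s of the 210 s. All four blanks present (four of the possible six in this start) are in the clamp: three in a closed row on the bed, and the fourth saddled between the two blanks next to the fixed cheek.

**Last checks, from the top camera:**
- No blanks are left on the mat.
- The visible blanks' centres are about 2–3 mm from the bed's middle along x (the limit is 12 mm). The middle blank of the row is partly hidden under the saddled one, so its reading is rough.
- The saddled blank's top reads about 91 mm and is level, so its axis is at the second layer's 74 mm.
- The T-handle's bar is within 0.03 rad of the clamp's y axis, and the row measures about 101 mm between the cheeks.
- I read the cheek as fully home from these and from the push that stopped dead at about 82 N (the limit is 120 N). The starting angle, and so the total turn, I only know to about ±1 rad.
- The bell and the ball dolly stayed clear of the arm by plan; I did not measure them again at the end.

**What went wrong or disagreed:**
- The first grasp closed on air, because the fingers sat about 38 mm higher than the reported tool position. I allowed for that from then on.
- The tool gradually tilted, up to about 6.5°. The blanks were let go slightly tilted but settled level.
- The two cameras disagreed by about 3–6 mm on the clamp's position, and I used a value in between.
- I turned the T-handle by pushing its bar round with the shut fingers, not by gripping it half turn by half turn.

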